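Lock a quarter-turn lining anchor into the sprung channel of a kiln panel

TASK

On the kiln-repair bench, take the standing T-headed anchor by its brown tab and put its head through the slot of the metal channel at the orange pointers, feeling gently for the slot. Press it down against the sprung pad, turn it a quarter turn and let it rise so that its grooves catch on both lips, then let go, leaving it upright and locked across the slot. Never press or push it hard (stay under 30 N) and do not knock the scrap anchor, the two clay props or the wrench out of place.

Things in the scene. Friction and masses are not known exactly. Their poses are not given: they have to be found in the camera images.
- anchor: Loose T-headed anchor standing on its head, 103 mm tall, 110 to 210 g. Origin: centre of the head's underside, z up the stem. Steel head 40 mm long (x), 19 wide (y), 12 thick (z 0 to 12). Two grooves cut across its top, 4 mm deep, 9 to 16 mm either side of centre along x, a ridge outside each. Stem 12 mm diameter. A half turn about z makes no difference.
- tab (a point): Centre of the anchor's brown flat grip tab, 89 mm above its underside. The tab is 34 mm long in line with the head's length (anchor x), 12 mm thick (anchor y), 28 mm tall (75 to 103 mm above the underside); pinch it across its thickness.
- panel: White fibre board 320 x 150 x 12 mm fixed flat on the bench. Origin: centre of its underside; x along the metal channel it carries, y across, z up. Channel 280 x 60 mm; does not shift sideways, but its soft bedding sinks 1 mm per 8 N pressed on it. Two finished anchors with brown buttons (42 mm across, top 76 mm above the panel's underside) sit in it 112 mm either side of the middle.
- slot (a point): NOMINAL middle of the channel's slot, level with the top of its lips, 62 mm above the panel's underside. The channel is bolted on through oversize holes: its true centre line is parallel to panel x but lies anywhere from -12 to +12 mm from here along panel y. This pose does not tell it: see or feel for it. Slot 22 mm wide between the lips.
- seat (a point): Nominal place (same unknown -12 to +12 mm in y) and true height of a locked anchor's underside: 44 mm above the panel's underside. Lips are 3 mm sheet; their inner edges turn down as 3 mm thick flanges to 52 mm above the panel's underside. Cavity 54 mm wide. The head turns when its underside is below 40 mm (less what the channel has sunk); the grooves then catch on the flanges as it rises.
- mark: Pair of orange pointers (12 x 26 mm, 6 mm high) lying on the panel either side of the channel. Origin midway between them, 12 mm above the panel's underside; its axes are the panel's. The anchor belongs in the slot on the line joining them, within 10 mm along the channel. The line is within 45 mm of the panel's middle.
- pad (a joint): How far the sprung black pad in the channel (170 mm long, under the slot) is pressed down, m: 0 free, its top then 12 mm below the top of the lips; 0.006 when an anchor is locked over it, 0.010 is just enough for the head to turn under the lips, 0.016 is its stop. It pushes back with about 3 N at 0, 7 N at 0.006, 11 N at 0.012.
- snapped_anchor: Bystander: a scrap anchor without head, lying on its side (steel stem and brown tab), 91 mm long. Leave it.
- prop_a: Bystander: clay kiln prop (tube 50 mm across, 60 mm tall).
- prop_b: Bystander: clay kiln prop (tube 50 mm across, 45 mm tall).
- wrench: Bystander: a wrench lying flat.
There are look-alikes about, which are no part of the job. Leave any blue look-alike of the anchor alone.

How it is judged:
On the way, in this order (a step that is already met when the one before it is completed fails the run):
1. the anchor's head, in line with the slot, is pressed down on the sprung pad at the pointers (pad down more than 4 mm) (x of anchor in the frame of mark between -0.01 and 0.01 m and y of anchor in the frame of mark between -0.016 and 0.016 m and value of joint pad above 0.004 m and angle between the x axis of anchor and the x axis of panel, either way round below 0.3 rad), for 0.1 s.
2. the head is turned a quarter turn under the lips with the pad pressed down (x of anchor in the frame of mark between -0.01 and 0.01 m and y of anchor in the frame of mark between -0.016 and 0.016 m and value of joint pad above 0.004 m and angle between the x axis of anchor and the x axis of panel, either way round above 1.2 rad), for 0.1 s.
At the end, for the whole second after the job is handed in: The anchor is at rest and released, within 10 mm of the pointers' line, head within 0.25 rad of square across the slot, upright within 0.12 rad, risen so the flanges sit in its grooves (underside 42 to 46.5 mm above the panel's underside, pad 4 to 8.5 mm down) (x of anchor in the frame of mark between -0.01 and 0.01 m and y of anchor in the frame of mark between -0.016 and 0.016 m and angle between the x axis of anchor and the x axis of panel, either way round above 1.32 rad and angle between anchor's own z axis and vertical below 0.12 rad and z of anchor in the frame of panel between 0.042 and 0.0465 m and value of joint pad between 0.004 and 0.0085 m and linear speed of anchor below 0.02 m/s and contact force between the fingers and anchor below 0.1 N); the robot touches nothing.
It fails at once if the anchor is pushed against the channel, pad or panel with over 30 N (contact force between anchor and panel above 30 N).
It fails at once if the robot itself pushes on the panel or channel with over 30 N (contact force between any of the arm, the fingers and panel above 30 N).
It fails at once if the scrap anchor, a clay prop or the wrench is knocked more than 30 mm from its place (distance of any of snapped_anchor, prop_a, prop_b, wrench from where it was at the start of the episode above 0.03 m).
It also fails if it takes over 64 s, if anything falls off the work surface, if the arm or the gripper's body presses on something with over 40 N, if the wrist force passes 120 N, or if a joint passes its speed limit or range.

ROBOT

A 6-joint arm with a two-finger parallel gripper is mounted at the origin on the work surface. World frame = base frame: x ahead of the robot, y to its left, z up, the work surface at z = 0. Lengths are in m, angles in rad, forces in N, time in s.
With the tool pointing down it reaches from about 0.375 to 0.825 m from the base axis. Payload 5.5 kg.
Tool frame: the origin (TCP) lies at the very end of the fingers, on their centre line; the grasp point (between the pads) lies 19 mm behind it; z points along the fingers, y is the direction in which the jaws open and shut (so a half turn about z gives the same grasp; the last joint's range is limited). The gripper opens to 85 mm and grips with 20 to 120 N. Pads are 22 mm wide; open, the fingers measure 114 mm over their backs; the gripper's body (76 mm by 85 mm) begins 54 mm behind the grasp point. The pads swing forward as they close: fully open they stand 13 mm farther back than shut.
Start: joints at [-1.158, 0.314, -0.047, 1.21, 0, 1.571], TCP at [0.241, -0.55, 0.231] pointing down, gripper open.
Joint ranges: [-2.67, 2.67], [-0.69, 1.73], [-1.03, 1.25], [-2.08, 2.16], [-1.42, 1.45], [-3.14, 3.14]. Speed limits (rad/s): [2.39, 2.39, 3.01, 3.14, 3.14, 3.14].

INTERFACE

Orientations are given as a 3x3 rotation matrix whose columns are the frame's x, y, z axes.
In Python, from bench import env gives the robot as it stands.
- The arm moves only by the tool apply_moves, never from a script. Its argument "motion" is a list of rows, each a list of 6 numbers: the shift along the tool's x, y, z in m, then the turn, a rotation vector about the tool's x, y, z in degrees. A call has 1 to 5 rows; each row shifts and turns the commanded pose from where the row before left it, along the tool's axes as they then stand; what a row does not reach is not made up. A row lasts 1/12 s, in which the tool goes at most 41.7 mm and 7.16 degrees, less where a joint would pass 70% of its speed; a pose out of reach is approached as far as the arm can. A call is refused whole if a number of a shift passes 0.0417 or a number of a turn 7.16, either way. A call with a gripper value outside its range is refused whole. "jaw" is the closure in counts, from 0 (fully open) to 255 (shut), set as the call begins (left out, the last holds). The fingers move at their own pace and stop on an object; "newtons" is the grip in N (left out, the last holds). Time passes only in rows, so rows that do not move let the fingers close. It gives the time, the measured TCP pose, the force and the opening at its end, in the units of the state.
- env.get_state(): the state, without advancing time (a new reading comes with each control period).
- env.camera(name): name is "scene" or "top" or "wrist"; returns the picture (480x640x3 uint8, blue, green, red); there is no depth.
- env.get_calibration(name): a dict with "fx", "fy", "cx", "cy" (pixels), "camera_from_world" (4x4, takes a point from world to camera coordinates); the wrist camera has in their place "T_tool_cam" (4x4, takes a point from camera to tool coordinates, whose origin is the TCP and whose axes are the flange's). Camera axes: x right, y down, z forward; pixel columns grow to the right and rows downward; lengths in m; the calibration is good to about 2 mm. A picture is of the moment at which its call begins: read the wrist's pose just before it. get_calibration takes no time and is no camera call.
- env.finish_job(): hands the job in, once; it reports no verdict.
The state is a dict: "clock": time; "joint_pos": joint angles; "joint_velocities": joint speeds; "effort": joint torques, N m; "tool_pos": TCP position; "ee_rot": TCP orientation; "contact_force": force on the tool from outside, world axes, zero at the start; "ft_torque": the same for the moment, N m; "finger_gap": finger opening in m.
Only numpy, scipy, OpenCV 4.12 (cv2) and the standard library are available. Lean on these libraries where they do the work, as an engineer would, in place of code of your own. Each camera call takes 0.05 s, during which the arm holds its last target.

## Working session

There is one attempt and no reset: what is moved stays moved. The work goes in short steps, Python scripts to look and compute and a tool call to move; the robot and the scene stay as the last step left them, time stands still between calls to the robot, and variables do not carry over. Pictures are saved under pics/ and viewed, and the job is handed in when it is done.

Besides the shell and the picture viewer there is one more tool, called after "Request:" in YAML: its name, and indented under it one key for each argument. apply_moves: Moves the arm, as the interface text tells. Its arguments: {"type":"object","properties":{"motion":{"type":"array","items":{"type":"array","items":{"type":"number"}}},"jaw":{"type":"number"},"newtons":{"type":"number"}},"required":["motion"]}

```bash
mkdir -p pics; ls
python3 - <<'E'
from bench import env
import cv2
s=env.get_state(); print(s)
for n in ("scene","top"):
    cv2.imwrite(f"pics/{n}0.png",env.camera(n)); print(n,env.get_calibration(n))
print(env.get_calibration("wrist"))
E
```

```text
pics
{'clock': 0.0, 'joint_pos': array([-1.15801392e+00,  3.14224878e-01, -4.80777242e-02,  1.21019667e+00,
        1.00317239e-05,  1.57077847e+00]), 'joint_velocities': array([ 0.00082127, -0.00125917, -0.00187435,  0.00180125, -0.00074777,
       -0.00158194]), 'effort': array([-5.07373243e-04, -5.39593542e+01,  3.39747620e+01,  1.92480400e-02,
       -1.35218174e-04, -1.68117305e-05]), 'tool_pos': array([ 0.24046724, -0.54907485,  0.23043584]), 'ee_rot': array([[ 9.16001021e-01,  4.01175367e-01, -6.73962086e-04],
       [ 4.01175933e-01, -9.15999686e-01,  1.56393248e-03],
       [ 1.00621263e-05, -1.70294112e-03, -9.99998550e-01]]), 'contact_force': array([-0.19795482,  0.13973415, -0.57159481]), 'ft_torque': array([0.00451194, 0.02404276, 0.01045037]), 'finger_gap': 0.08532168627223091}
scene {'fx': 494.4087092202726, 'fy': 494.4087092202726, 'cx': 311.21867601452965, 'cy': 242.08113440910694, 'camera_from_world': array([[-0.48584035,  0.87401378, -0.00768467,  0.26582743],
       [ 0.70250982,  0.38524474, -0.59838654, -0.33703281],
       [-0.5200376 , -0.29611888, -0.8011707 
[... 209 characters left out ...]
ay([[-0.01032705, -0.99993026, -0.00573014, -0.00501205],
       [-0.99378662,  0.01089836, -0.11076721,  0.54318525],
       [ 0.11082194,  0.00455064, -0.99382986,  1.25419191],
       [ 0.        ,  0.        ,  0.        ,  1.        ]])}
{'fx': 366.5122057426728, 'fy': 366.5122057426728, 'cx': 317.2175956031416, 'cy': 243.55705346599868, 'T_tool_cam': array([[-1.08401314e-04, -9.63804973e-01, -2.66608257e-01,
         6.74258276e-02],
       [ 9.99999991e-01, -1.26032147e-04,  4.90198499e-05,
        -8.12998446e-04],
       [-8.08467860e-05, -2.66608249e-01,  9.63804978e-01,
        -1.44139050e-01],
       [ 0.00000000e+00,  0.00000000e+00,  0.00000000e+00,
         1.00000000e+00]])}
```

View pics/scene0.png

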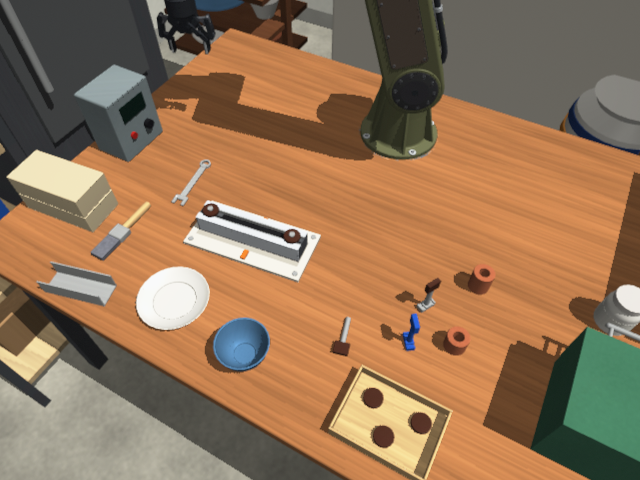

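View pics/top0.png

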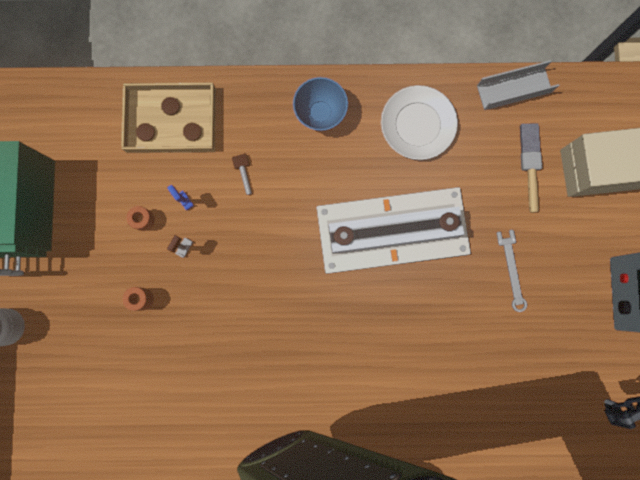

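```bash
cat > h.py <<'E'
import numpy as np, cv2
from bench import env
C={n:env.get_calibration(n) for n in("scene","top")}
def proj(n,p):
    c=C[n];q=c["camera_from_world"]@np.append(p,1);return np.array([c["fx"]*q[0]/q[2]+c["cx"],c["fy"]*q[1]/q[2]+c["cy"]])
def ray(n,u,v):
    c=C[n];T=c["camera_from_world"];R=T[:3,:3]
    d=R.T@np.array([(u-c["cx"])/c["fx"],(v-c["cy"])/c["fy"],1]);o=-R.T@T[:3,3];return o,d
def plane(n,u,v,z):
    o,d=ray(n,u,v);return o+d*(z-o[2])/d[2]
def tri(obs):
    A=np.zeros((3,3));b=np.zeros(3);L=[]
    for n,u,v in obs:
        o,d=ray(n,u,v);d=d/np.linalg.norm(d);P=np.eye(3)-np.outer(d,d);A+=P;b+=P@o;L.append((P,o))
    x=np.linalg.solve(A,b);return x,[np.linalg.norm(P@(x-o)) for P,o in L]
def wray(st,u,v):
    c=env.get_calibration("wrist");T=c["T_tool_cam"];R=st["ee_rot"]
    d=R@T[:3,:3]@np.array([(u-c["cx"])/c["fx"],(v-c["cy"])/c["fy"],1]);o=st["tool_pos"]+R@T[:3,3];return o,d
def wplane(st,u,v,z):
    o,d=wray(st,u,v);return o+d*(z-o[2])/d[2]
E
python3 - <<'E'
import cv2
a=cv2.imread("pics/top0.png");s=cv2.imread("pics/scene0.png")
def z(im,x,y,w,h,k,n): cv2.imwrite(n,cv2.resize(im[y:y+h,x:x+w],None,fx=k,fy=k,interpolation=cv2.INTER_CUBIC))
z(a,310,180,170,100,4.7,"pics/tp.png"); z(a,120,180,100,75,8,"pics/ta.png"); z(s,380,260,120,90,6.6,"pics/sa.png")
E
```

```text
(no output)
```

View pics/tp.png

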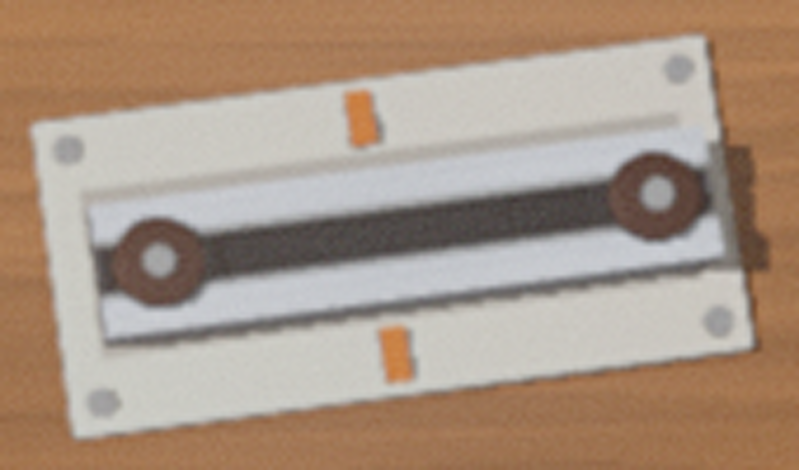

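View pics/ta.png

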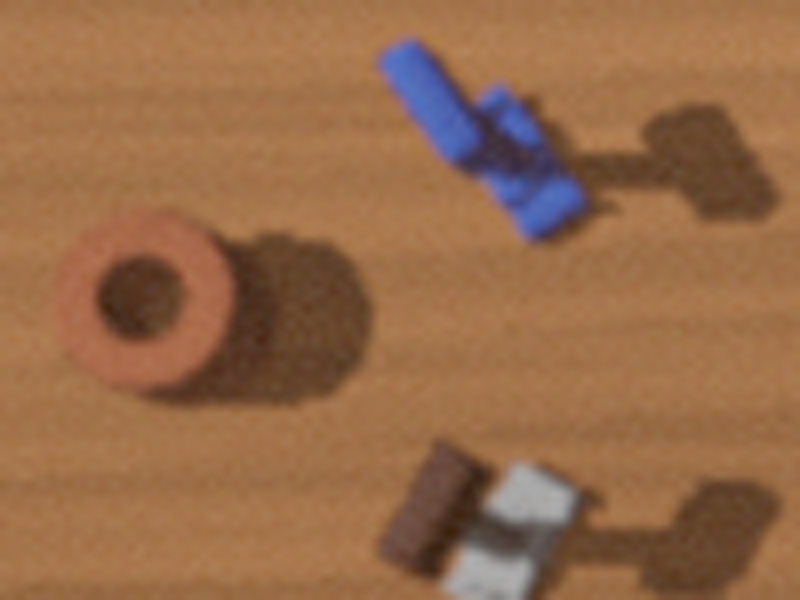

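View pics/sa.png

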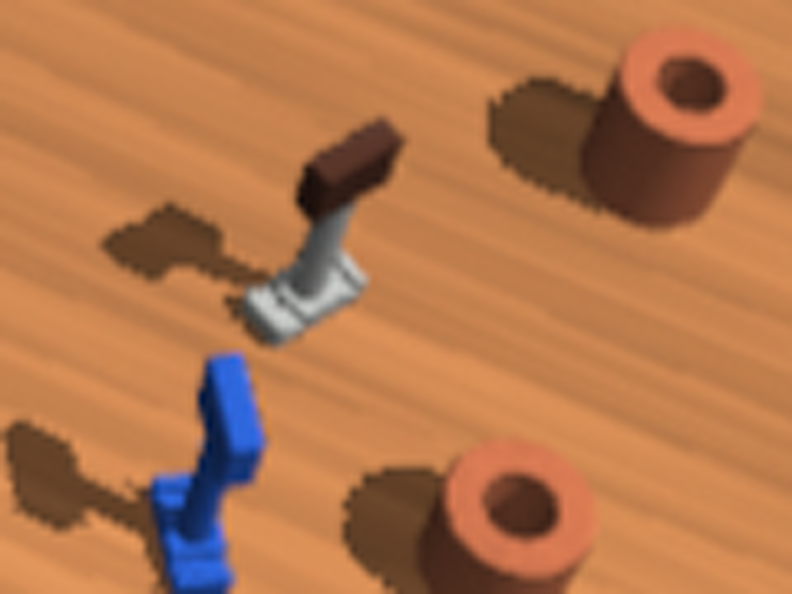

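Run:
```python
from h import *
a=cv2.imread("pics/top0.png");s=cv2.imread("pics/scene0.png")
h=cv2.cvtColor(a,cv2.COLOR_BGR2HSV)
# panel quad: white-ish pixels in region
roi=np.zeros(a.shape[:2],np.uint8);roi[175:285,310:480]=1
# corners from crop (4.7x)
def cr(x,y):return 310+x/4.7,180+y/4.7
cs=[cr(32,123),cr(706,37),cr(754,348),cr(75,437)]
P=np.array([plane("top",u,v,0.012) for u,v in cs]);print("panel corners\n",P.round(4))
print("sides",[np.linalg.norm(P[i]-P[(i+1)%4]).round(4) for i in range(4)],"c",P.mean(0).round(4))
ex=(P[1]-P[0]+P[2]-P[3]);ex=ex/np.linalg.norm(ex);print("ex",ex.round(4),np.degrees(np.arctan2(ex[1],ex[0])))
c=P.mean(0);ey=np.array([-ex[1],ex[0],0])
def pf(p):return ((p-c)@ex,(p-c)@ey)
# orange
m=((h[...,0]>5)&(h[...,0]<18)&(h[...,1]>190)&(h[...,2]>180)).astype(np.uint8)*roi
n,l,st,ce=cv2.connectedComponentsWithStats(m)
for i in range(1,n):
    if st[i,4]>10:
        p=plane("top",*ce[i],0.018);print("orange",ce[i],st[i,4],p.round(4),np.round(pf(p),4))
# button: steel dot and brown
m=((h[...,2]<120)&(h[...,1]>70)&((h[...,0]<12)|(h[...,0]>170))).astype(np.uint8)*roi
n,l,st,ce=cv2.connectedComponentsWithStats(m)
for i in range(1,n):
    if st[i,4]>30:
        x,y,w,hh=st[i,:4];u=(x+(w-1)/2,y+(hh-1)/2)
        p=plane("top",*ce[i],0.076);print("btn",ce[i],u,st[i,4],p.round(4),np.round(pf(p),4),np.round(pf(plane("top",*u,.076)),4))
# profile across the channel at mark, gray
g=cv2.cvtColor(a,cv2.COLOR_BGR2GRAY).astype(np.float32)
for px in(-.05,0,.03):
    ys=np.arange(-.05,.0501,.001);q=np.array([proj("top",np.append((c+ex*px+ey*y)[:2],.062)) for y in ys]).astype(np.float32)
    v=cv2.remap(g,q[:,:1],q[:,1:],cv2.INTER_LINEAR).ravel().astype(int);print(px,v.tolist())
# tab
for n,im,(x,y,w,hh) in(("top",a,(160,225,35,40)),("scene",s,(415,270,35,30))):
    H=cv2.cvtColor(im,cv2.COLOR_BGR2HSV)[y:y+hh,x:x+w]
    print(n);
    m=((H[...,2]<110)&((H[...,0]<9)|(H[...,0]>170))).astype(np.uint8)
    nn,l,st,ce=cv2.connectedComponentsWithStats(m)
    for i in range(1,nn):
        if st[i,4]>10:
            print(ce[i]+[x,y],st[i]); pts=np.argwhere(l==i)[:,::-1]+[x,y];print(cv2.minAreaRect(pts.astype(np.float32)))
```

```text
panel corners
 [[ 0.6169  0.0029  0.012 ]
 [ 0.6543 -0.315   0.012 ]
 [ 0.5071 -0.332   0.012 ]
 [ 0.4691 -0.0157  0.012 ]]
sides [np.float64(0.3201), np.float64(0.1482), np.float64(0.3186), np.float64(0.1489)] c [ 0.5618 -0.1649  0.012 ]
ex [ 0.1182 -0.993   0.    ] -83.21464445686306
btn [449.03191489 221.40957447] (np.float64(449.5), np.float64(221.0)) 188 [ 0.5708 -0.2743  0.076 ] [ 0.1097 -0.004 ] [ 0.1108 -0.0033]
btn [343.07734807 235.3038674 ] (np.float64(343.0), np.float64(235.0)) 181 [ 0.544  -0.0523  0.076 ] [-0.1139 -0.0044] [-0.114  -0.0038]
-0.05 [200, 200, 201, 203, 202, 201, 195, 186, 172, 154, 135, 119, 106, 104, 106, 128, 150, 170, 190, 195, 198, 199, 200, 200, 199, 199, 200, 200, 199, 199, 198, 198, 189, 181, 163, 144, 123, 102, 88, 81, 76, 75, 75, 75, 76, 76, 76, 77, 78, 77, 76, 75, 74, 75, 76, 83, 99, 118, 141, 163, 175, 188, 191, 195, 197, 198, 198, 199, 200, 200, 200, 198, 198, 198, 197, 195, 192, 186, 179, 175, 171, 172, 175, 180, 187, 193, 196, 199, 200, 201, 201, 200, 199, 199, 199, 199, 199, 198, 198, 199, 200]
0 [200, 201, 201, 201, 202, 202, 199, 193, 184
[... 382 characters left out ...]
 202, 201, 200, 200, 200, 200, 202, 202, 201, 200, 201, 201]
0.03 [199, 200, 200, 200, 199, 199, 198, 192, 186, 176, 164, 144, 125, 117, 110, 125, 145, 165, 186, 196, 198, 199, 199, 199, 199, 199, 198, 197, 197, 197, 197, 197, 189, 180, 165, 148, 129, 106, 87, 79, 72, 72, 73, 72, 71, 72, 74, 74, 72, 73, 74, 74, 70, 67, 68, 70, 88, 105, 130, 155, 170, 182, 189, 194, 197, 198, 199, 200, 201, 198, 196, 196, 196, 196, 196, 195, 193, 189, 182, 176, 173, 170, 173, 176, 184, 191, 195, 199, 200, 200, 200, 200, 199, 199, 199, 198, 198, 198, 198, 198, 198]
top
scene
[432.35643564 285.25742574] [ 11   9  14  16 101]
((432.25006103515625, 285.2500305175781), (7.77817440032959, 16.970561981201172), 45.0)
```

Run:
```python
from h import *
a=cv2.imread("pics/top0.png");s=cv2.imread("pics/scene0.png")
print("cam",ray("top",0,0)[0],ray("scene",0,0)[0])
h=cv2.cvtColor(a,cv2.COLOR_BGR2HSV)
print("orange hsv",h[205,387],h[255,394],"tab",h[180+510//8,120+435//8])
c=np.array([.5618,-.1649,0]);ex=np.array([.1182,-.993,0]);ey=np.array([.993,.1182,0])
roi=np.zeros(a.shape[:2],np.uint8);roi[195:215,375:400]=1;roi[245:265,383:405]=1
m=((h[...,0]<22)&(h[...,1]>110)&(h[...,2]>140)).astype(np.uint8)*roi
n,l,st,ce=cv2.connectedComponentsWithStats(m);Q=[]
for i in range(1,n):
    if st[i,4]>10:
        p=plane("top",*ce[i],0.018);Q.append(p);print("orange",ce[i],st[i],p.round(4),((p-c)@ex).round(4),((p-c)@ey).round(4))
H=h[225:265,160:195];m=((H[...,2]<100)&((H[...,0]<12)|(H[...,0]>165))).astype(np.uint8)
nn,l,st,ce=cv2.connectedComponentsWithStats(m)
for i in range(1,nn):
    print(ce[i]+[160,225],st[i])
    if st[i,4]>10: pts=np.argwhere(l==i)[:,::-1]+[160,225];print(cv2.minAreaRect(pts.astype(np.float32)))
for p in ((435,440),(490,470),(437,578),(380,548)): print("tab corner",plane("top",120+p[0]/8,180+p[1]/8,.103).round(4))
for p in ((522,460),(582,490),(445,590)): print("head corner",plane("top",120+p[0]/8,180+p[1]/8,.012).round(4))
print(tri([("top",120+437/8,180+510/8),("scene",432.3,285.2)]))
```

```text
cam [ 0.4007665  -0.0166389   1.30659176] [1.15642963 0.34763469 1.01822944]
orange hsv [ 14 167 200] [ 14 159 204] tab [ 11 112 107]
orange [380.7826087  195.34782609] [375 195  15   2  23] [ 0.6384 -0.1383  0.018 ] -0.0174 0.0792
orange [386.47169811 204.81132075] [384 200   6  11  53] [ 0.6171 -0.1504  0.018 ] -0.0079 0.0567
orange [393.85714286 254.92857143] [391 250   7  11  56] [ 0.5065 -0.164   0.018 ] -0.0075 -0.0548
[160. 226.] [0 1 1 1 1]
[162. 226.] [2 1 1 1 1]
[179.22972973 245.58108108] [10 12 23 15 74]
((180.77467346191406, 247.55361938476562), (17.49175453186035, 15.067801475524902), 31.607501983642578)
[192.  242.5] [32 17  1  2  2]
[189. 249.] [29 24  1  1  1]
[185.66666667 254.        ] [25 28  2  3  3]
tab corner [0.5452 0.2935 0.103 ]
tab corner [0.5374 0.2793 0.103 ]
tab corner [0.5098 0.2924 0.103 ]
tab corner [0.5176 0.3071 0.103 ]
head corner [0.5504 0.2929 0.012 ]
head corner [0.5419 0.2763 0.012 ]
head corner [0.5147 0.3135 0.012 ]
(array([0.52884248, 0.2955398 , 0.08965846]), [np.float64(0.0005949719581917594), np.float64(0.0005949719581917056)])
```

```bash
cat >> h.py <<'E'
def plan(p0,yaw0,p1,yaw1,n,prof=None):
    p0=np.array(p0,float);p1=np.array(p1,float);y=yaw0;p=p0.copy()
    for i in range(n):
        t=p0+(p1-p0)*(i+1)/n;d=t-p;a=np.radians(y)
        x=np.array([np.cos(a),np.sin(a),0]);yy=np.array([np.sin(a),-np.cos(a),0])
        r=[round(d@x,4),round(d@yy,4),round(-d[2],4)];dz=round(-(yaw1-yaw0)/n,2)
        p=p+r[0]*x+r[1]*yy+np.array([0,0,-r[2]]);y-=dz
        print([float(k) for k in r]+[0,0,dz],"," if (i+1)%5 else "\n")
    print("end",p.round(4),round(y,2))
    return p,y
def yaw(R):return np.degrees(np.arctan2(R[1,0],R[0,0]))
E
python3 - <<'E'
from h import *
p,y=plan([.241,-.55,.231],23.65,[.42,-.3,.231],60,8)
p,y=plan(p,y,[.49,.27,.24],151.5,17)
E
```

```text
[0.033, -0.0196, -0.0, 0, 0, -4.54] ,
[0.0345, -0.017, -0.0, 0, 0, -4.54] ,
[0.0357, -0.0142, -0.0, 0, 0, -4.54] ,
[0.0368, -0.0113, -0.0, 0, 0, -4.54] ,
[0.0375, -0.0084, -0.0, 0, 0, -4.54] 

[0.038, -0.0054, -0.0, 0, 0, -4.54] ,
[0.0384, -0.0023, -0.0, 0, 0, -4.54] ,
[0.0384, 0.0007, -0.0, 0, 0, -4.54] ,
end [ 0.42  -0.3    0.231] 59.97
[0.0311, -0.0132, -0.0005, 0, 0, -5.38] ,
[0.0322, -0.0103, -0.0006, 0, 0, -5.38] ,
[0.033, -0.0071, -0.0005, 0, 0, -5.38] ,
[0.0335, -0.0041, -0.0005, 0, 0, -5.38] ,
[0.0338, -0.0009, -0.0005, 0, 0, -5.38] 

[0.0337, 0.0023, -0.0006, 0, 0, -5.38] ,
[0.0334, 0.0054, -0.0005, 0, 0, -5.38] ,
[0.0326, 0.0086, -0.0005, 0, 0, -5.38] ,
[0.0318, 0.0115, -0.0006, 0, 0, -5.38] ,
[0.0305, 0.0145, -0.0005, 0, 0, -5.38] 

[0.029, 0.0173, -0.0005, 0, 0, -5.38] ,
[0.0273, 0.0199, -0.0006, 0, 0, -5.38] ,
[0.0253, 0.0224, -0.0005, 0, 0, -5.38] ,
[0.0231, 0.0247, -0.0005, 0, 0, -5.38] ,
[0.0207, 0.0267, -0.0005, 0, 0, -5.38] 

[0.018, 0.0286, -0.0006, 0, 0, -5.38] ,
[0.0153, 0.0301, -0.0005, 0, 0, -5.38] ,
end [0.49 0.27 0.24] 151.43
```

Request:
apply_moves:
  motion:
    - [0.033,-0.02,0,0,0,-4.5]
    - [0.034,-0.017,0,0,0,-4.5]
    - [0.036,-0.014,0,0,0,-4.5]
    - [0.037,-0.011,0,0,0,-4.5]
    - [0.037,-0.008,0,0,0,-4.5]
  jaw: 100
  newtons: 50

```text
clock: 0.52
tool_pos: [0.3533, -0.3924, 0.2309]
ee_rot: [[0.69, 0.723, -0.0], [0.723, -0.69, 0.001], [0.0, -0.001, -1.0]]
contact_force: [0.5, -0.4, 0.5]
finger_gap: 0.052
```

Request:
apply_moves:
  motion:
    - [0.038,-0.005,0,0,0,-4.5]
    - [0.038,-0.002,0,0,0,-4.5]
    - [0.038,0.001,0,0,0,-4.5]
    - [0.031,-0.013,0,0,0,-5.4]
    - [0.032,-0.01,0,0,0,-5.4]

```text
clock: 0.93
tool_pos: [0.4301, -0.2336, 0.2308]
ee_rot: [[0.329, 0.944, -0.001], [0.944, -0.329, 0.0], [0.0, -0.001, -1.0]]
contact_force: [-0.1, 0.1, 0.2]
finger_gap: 0.052
```

Request:
apply_moves:
  motion:
    - [0.033,-0.007,0,0,0,-5.4]
    - [0.034,-0.004,0,0,0,-5.4]
    - [0.034,-0.001,0,0,0,-5.4]
    - [0.034,0.002,0,0,0,-5.4]
    - [0.033,0.005,0,0,0,-5.4]

```text
clock: 1.35
tool_pos: [0.4499, -0.0656, 0.2311]
ee_rot: [[-0.134, 0.991, -0.0], [0.991, 0.134, 0.0], [0.0, -0.0, -1.0]]
contact_force: [0.3, -0.6, 0.6]
finger_gap: 0.0522
```

Request:
apply_moves:
  motion:
    - [0.033,0.009,0,0,0,-5.4]
    - [0.032,0.011,0,0,0,-5.4]
    - [0.03,0.014,0,0,0,-5.4]
    - [0.029,0.017,0,0,0,-5.4]
    - [0.027,0.02,0,0,0,-5.4]

```text
clock: 1.77
tool_pos: [0.4704, 0.1015, 0.2311]
ee_rot: [[-0.57, 0.822, -0.0], [0.822, 0.57, -0.0], [0.0, -0.0, -1.0]]
contact_force: [1.4, -0.3, 1.1]
finger_gap: 0.0518
```

Request:
apply_moves:
  motion:
    - [0.025,0.022,0,0,0,-5.4]
    - [0.023,0.025,0,0,0,-5.4]
    - [0.021,0.027,0,0,0,-5.4]
    - [0.018,0.029,0,0,0,-5.4]
    - [0.015,0.03,0,0,0,-5.4]

```text
clock: 2.18
tool_pos: [0.4918, 0.2693, 0.2309]
ee_rot: [[-0.881, 0.473, -0.0], [0.473, 0.881, -0.0], [0.0, -0.001, -1.0]]
contact_force: [0.3, -0.5, -0.5]
finger_gap: 0.0518
```

Run:
```python
from h import *
s=env.get_state();im=env.camera("wrist");cv2.imwrite("pics/w1.png",im);print(s["clock"],s["tool_pos"],yaw(s["ee_rot"]),s["ee_rot"][:,2],s["joint_pos"],s["finger_gap"],s["contact_force"])
cv2.imwrite("pics/t1.png",env.camera("top"))
```

```text
2.1833 [0.49175288 0.26931517 0.23093411] 151.73830815074058 [-4.96393634e-04 -3.18745394e-04 -9.99999826e-01] [ 5.01071945e-01  2.40058066e-01 -1.45260711e-01  1.18606604e+00
 -4.11108135e-05  9.94331458e-01] 0.05182877783015934 [ 0.34117407 -0.51963907 -0.49526537]
```

View pics/w1.png

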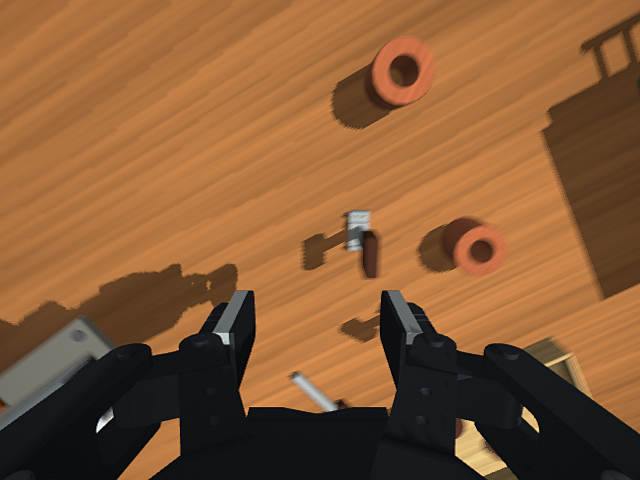

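Run:
```python
from h import *
s=env.get_state();im=cv2.imread("pics/w1.png")
x,y=330,195
cv2.imwrite("pics/w1c.png",cv2.resize(im[y:y+95,x:x+70],None,fx=6,fy=6,interpolation=cv2.INTER_CUBIC))
H=cv2.cvtColor(im,cv2.COLOR_BGR2HSV)[y:y+95,x:x+70]
m=((H[...,2]<90)&(H[...,2]>25)).astype(np.uint8);m[:, :25]=0;m[:30]=0
n,l,st,ce=cv2.connectedComponentsWithStats(m)
for i in range(1,n):
    if st[i,4]>40:
        pts=(np.argwhere(l==i)[:,::-1]+[x,y]).astype(np.float32);print(ce[i]+[x,y],st[i],cv2.minAreaRect(pts),wplane(s,*(ce[i]+[x,y]),.095))
```

```text
[367.59329446 250.49125364] [ 25  32  22  51 686] ((365.5, 252.0), (50.0, 21.0), 90.0) [0.5245801  0.30064736 0.095     ]
```

View pics/w1c.png

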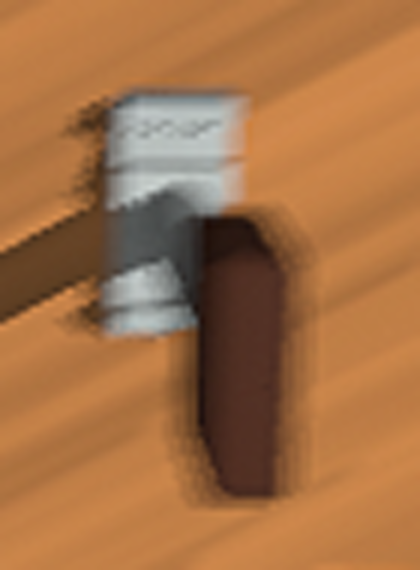

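Run:
```python
from h import *
s=env.get_state()
f=lambda x,y,z:wplane(s,330+x/6-.4,195+y/6-.4,z).round(4)
print("head c",f(176,212,.012),"ends",f(180,95,.012),f(160,330,.012))
a=[f(107,100,.012),f(243,97,.012),f(105,328,.012)];print(a,np.linalg.norm(a[0]-a[1]),np.linalg.norm(a[0]-a[2]))
b=[f(200,262,.103),f(282,262,.103),f(277,495,.103),f(230,495,.103)];print(b,"c",np.mean([f(207,262,.103),b[1],b[2],f(222,495,.103)],0))
d=b[2]-b[1];print(np.degrees(np.arctan2(-d[1],-d[0])),np.linalg.norm(d)); d=a[2]-a[0];print(np.degrees(np.arctan2(-d[1],-d[0])))
```

```text
head c [0.5283 0.3014 0.012 ] ends [0.5106 0.311  0.012 ] [0.5457 0.2897 0.012 ]
[array([0.5056, 0.2998, 0.012 ]), array([0.5159, 0.3201, 0.012 ]), array([0.5409, 0.2815, 0.012 ])] 0.022763567382991595 0.039761539205619305
[array([0.5115, 0.3019, 0.103 ]), array([0.5164, 0.3111, 0.103 ]), array([0.5447, 0.2968, 0.103 ]), array([0.5418, 0.2913, 0.103 ])] c [0.528575 0.30025  0.103   ]
153.1925139671721 0.03170772776469482
152.5971624915111
```

Run:
```python
from h import *
s=env.get_state();im=env.camera("wrist");cv2.imwrite("pics/w2.png",im);print(s["clock"],s["tool_pos"],yaw(s["ee_rot"]))
x,y=320,190
cv2.imwrite("pics/w2c.png",cv2.resize(im[y:y+95,x:x+80],None,fx=6,fy=6,interpolation=cv2.INTER_CUBIC))
```

```text
2.2833 [0.49220485 0.27179482 0.23049974] 151.828293531322
```

View pics/w2c.png

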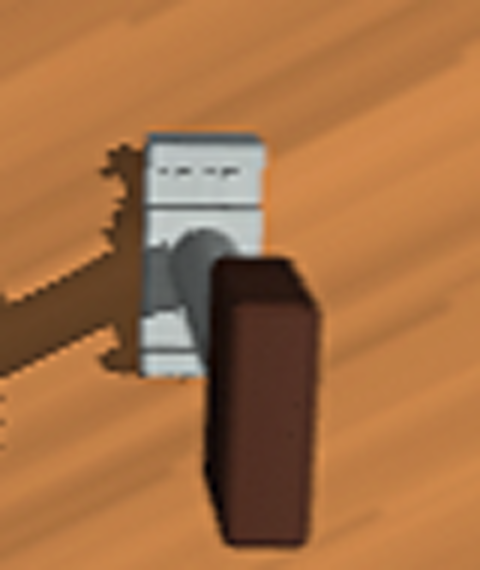

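Run:
```python
from h import *
s=env.get_state();print(s["tool_pos"])
s["tool_pos"]=np.array([.4922,.2718,.2305])
f=lambda x,y,z:wplane(s,320+x/6-.4,190+y/6-.4,z)
a=[f(147,142,.012),f(265,144,.012),f(139,375,.012)];print(np.round(a,4),np.linalg.norm(a[0]-a[1]),np.linalg.norm(a[0]-a[2]),"c",(a[1]+a[2])/2)
b=[f(232,303,.103),f(320,306,.103),f(306,545,.103),f(228,545,.103)];print(np.round(b,4),"c",np.mean(b,0))
for d in (b[2]-b[1],b[3]-b[0],a[2]-a[0]):print(np.degrees(np.arctan2(-d[1],-d[0]))%180,np.linalg.norm(d))
```

```text
[0.49177525 0.26948436 0.23045711]
[[0.5058 0.2955 0.012 ]
 [0.5155 0.3127 0.012 ]
 [0.5413 0.2756 0.012 ]] 0.019757897069315893 0.04072766723882411 c [0.52840697 0.29417918 0.012     ]
[[0.5111 0.2978 0.103 ]
 [0.5168 0.3075 0.103 ]
 [0.5452 0.2916 0.103 ]
 [0.5403 0.2825 0.103 ]] c [0.5283491  0.29484347 0.103     ]
150.70735663112774 0.032646299869814446
152.4201973243441 0.03304283266948826
150.80385117584106 0.04072766723882411
```

Run:
```python
from h import *
s=env.get_state()
plan(s["tool_pos"],yaw(s["ee_rot"]),[.5284,.2945,.12],151.3,4)
```

```text
[-0.0051, 0.0099, 0.0276, 0, 0, np.float64(0.08)] ,
[-0.0051, 0.0098, 0.0276, 0, 0, np.float64(0.08)] ,
[-0.005, 0.0099, 0.0276, 0, 0, np.float64(0.08)] ,
[-0.0051, 0.0099, 0.0277, 0, 0, np.float64(0.08)] ,
end [0.5285 0.2945 0.12  ] 151.31
```

Request:
apply_moves:
  motion:
    - [-0.005,0.01,0.02,0,0,0.1]
    - [-0.005,0.01,0.028,0,0,0.1]
    - [-0.005,0.01,0.028,0,0,0.1]
    - [-0.005,0.0095,0.024,0,0,0.1]
    - [0,0,0,0,0,0]

```text
clock: 2.75
tool_pos: [0.5267, 0.2905, 0.126]
ee_rot: [[-0.874, 0.486, -0.006], [0.486, 0.874, -0.004], [0.004, -0.007, -1.0]]
contact_force: [-0.9, -0.7, -0.4]
finger_gap: 0.0518
```

Request:
apply_moves:
  motion:
    - [0,0,0,0,0,0]
    - [0,0,0,0,0,0]

```text
clock: 2.92
tool_pos: [0.5286, 0.2918, 0.1324]
ee_rot: [[-0.874, 0.485, 0.0], [0.485, 0.874, -0.0], [-0.0, -0.0, -1.0]]
contact_force: [0.6, -0.7, 0.2]
finger_gap: 0.0518
```

Run:
```python
from h import *
s=env.get_state();im=env.camera("wrist");cv2.imwrite("pics/w3.png",im);print(s["clock"],s["tool_pos"],yaw(s["ee_rot"]),s["contact_force"],s["finger_gap"])
```

```text
2.9167 [0.52864332 0.29180543 0.13235071] 150.97840983642988 [ 0.58841781 -0.69681569  0.21880474] 0.051831791215235214
```

View pics/w3.png

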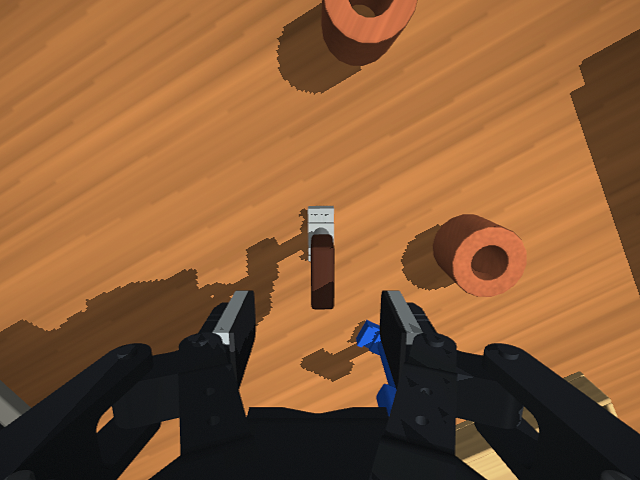

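Run:
```python
from h import *
s=env.get_state();R=s["ee_rot"];t=np.array([.5284,.2945,.07])
for p in((405,40),(380,65),(480,160),(455,165)):
    q=plane("top",120+p[0]/8,180+p[1]/8,.103);print(q.round(3),(R.T@(q-t)).round(3))
for u in((322.5,308),(322.5,253)): print(wplane(s,*u,.103).round(4),(R.T@(wplane(s,*u,.103)-s["tool_pos"])).round(4))
```

```text
[0.649 0.303 0.103] [-0.102  0.066 -0.033]
[0.643 0.309 0.103] [-0.093  0.069 -0.033]
[0.618 0.283 0.103] [-0.084  0.033 -0.033]
[0.616 0.29  0.103] [-0.079  0.038 -0.033]
[0.5435 0.2879 0.103 ] [-0.0147  0.0031  0.0301]
[0.5173 0.3023 0.103 ] [0.0152 0.003  0.0301]
```

Request:
apply_moves:
  motion:
    - [0.0005,0.0025,0.016,0,0,0]
    - [0,0,0.016,0,0,0]
    - [0,0,0.016,0,0,0]
    - [0,0,0.014,0,0,0]
    - [0,0,0,0,0,0]

```text
clock: 3.38
tool_pos: [0.5283, 0.2942, 0.0686]
ee_rot: [[-0.875, 0.484, -0.001], [0.484, 0.875, -0.001], [0.001, -0.002, -1.0]]
contact_force: [-1.1, -0.4, -0.0]
finger_gap: 0.0517
```

Request:
apply_moves:
  motion:
    - [0,0,0,0,0,0]
    - [0,0,0,0,0,0]

```text
clock: 3.55
tool_pos: [0.5304, 0.2954, 0.0713]
ee_rot: [[-0.875, 0.484, 0.002], [0.484, 0.875, 0.001], [-0.001, 0.002, -1.0]]
contact_force: [0.8, 0.2, 0.7]
finger_gap: 0.0519
```

Run:
```python
from h import *
s=env.get_state();im=env.camera("wrist");cv2.imwrite("pics/w4.png",im);print(s["clock"],s["tool_pos"],yaw(s["ee_rot"]),s["contact_force"],s["finger_gap"])
```

```text
3.55 [0.53038574 0.29542893 0.07129387] 151.03259801481528 [0.80574494 0.15936013 0.7317723 ] 0.05193458048086016
```

View pics/w4.png

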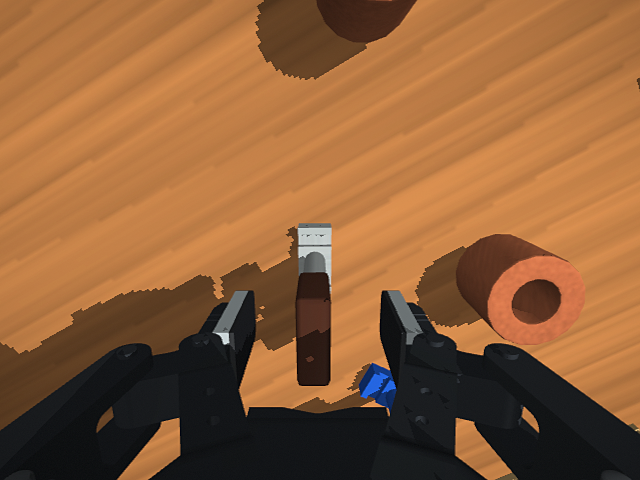

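Run:
```python
from h import *
s=env.get_state();R=s["ee_rot"]
for u in((314,385),(315,298)): print((R.T@(wplane(s,*u,.103)-s["tool_pos"])).round(4))
```

```text
[-0.0152 -0.0008 -0.0316]
[ 0.0185 -0.0004 -0.0317]
```

Request:
apply_moves:
  motion:
    - [0.0015,0,0,0,0,0]
    - [0,0,0,0,0,0]
    - [0,0,0,0,0,0]
    - [0,0,0,0,0,0]
    - [0,0,0,0,0,0]
  jaw: 255
  newtons: 50

```text
clock: 4.02
tool_pos: [0.5282, 0.2957, 0.0699]
ee_rot: [[-0.875, 0.484, 0.0], [0.484, 0.875, -0.0], [-0.001, 0.0, -1.0]]
contact_force: [-1.8, -0.9, 6.2]
finger_gap: 0.0113
```

Request:
apply_moves:
  motion:
    - [0,0,0,0,0,0]
    - [0,0,0,0,0,0]
    - [0,0,0,0,0,0]

```text
clock: 4.27
tool_pos: [0.5283, 0.2957, 0.0699]
ee_rot: [[-0.875, 0.484, 0.0], [0.484, 0.875, -0.0], [-0.0, 0.0, -1.0]]
contact_force: [-2.0, -2.3, 6.1]
finger_gap: 0.0114
```

Run:
```python
from h import *
s=env.get_state();print(s)
plan(s["tool_pos"],yaw(s["ee_rot"]),[.53,.295,.2],yaw(s["ee_rot"]),4)
plan([.53,.296,.2],151.0,[.5575,-.1577,.2],96.8,14)
```

```text
{'clock': 4.2667, 'joint_pos': array([ 5.10485300e-01,  4.30991040e-01, -2.63057176e-01,  8.76428185e-01,
       -3.32900765e-04,  1.01585751e+00]), 'joint_velocities': array([-0.00091748,  0.00097378,  0.0018276 ,  0.00068782,  0.00126931,
        0.00184418]), 'effort': array([ 3.45513700e-01, -5.39421988e+01,  2.91836303e+01, -1.03088636e+00,
        2.22069235e-01,  3.62203602e-03]), 'tool_pos': array([0.52825207, 0.29569281, 0.0699328 ]), 'ee_rot': array([[-8.74994208e-01,  4.84133185e-01,  4.41792824e-04],
       [ 4.84133176e-01,  8.74994314e-01, -1.34142644e-04],
       [-4.51509114e-04,  9.65125266e-05, -9.99999893e-01]]), 'contact_force': array([-2.03151147, -2.3318783 ,  6.10819659]), 'ft_torque': array([-0.42416035,  0.39230385,  0.00562465]), 'finger_gap': 0.011429947325527415}
[-0.0005, 0.0001, -0.0325, 0, 0, np.float64(-0.0)] ,
[-0.0004, 0.0, -0.0325, 0, 0, np.float64(-0.0)] ,
[-0.0005, 0.0001, -0.0326, 0, 0, np.float64(-0.0)] ,
[-0.0005, 0.0, -0.0325, 0, 0, np.float64(-0.0)] ,
end [0.53   0.2949 0.2   ] 151.04
[-0.0174, -0.0274, -0.0, 0, 0, 3.87] ,
[-0.0193, -0.0261, -0.0, 0, 0, 3.87] ,
[-0.0209, -0.0248, -0.0, 0, 0, 3.87] ,
[-0.0226, -0.0234, -0.0, 0, 0, 3.87] ,
[-0.0241, -0.0217, -0.0, 0, 0, 3.87] 

[-0.0255, -0.0201, -0.0, 0, 0, 3.87] ,
[-0.0269, -0.0183, -0.0, 0, 0, 3.87] ,
[-0.0279, -0.0164, -0.0, 0, 0, 3.87] ,
[-0.0291, -0.0145, -0.0, 0, 0, 3.87] ,
[-0.0299, -0.0126, -0.0, 0, 0, 3.87] 

[-0.0308, -0.0105, -0.0, 0, 0, 3.87] ,
[-0.0313, -0.0083, -0.0, 0, 0, 3.87] ,
[-0.0319, -0.0063, -0.0, 0, 0, 3.87] ,
[-0.0322, -0.0041, -0.0, 0, 0, 3.87] ,
end [ 0.5575 -0.1577  0.2   ] 96.82
```

Request:
apply_moves:
  motion:
    - [0,0,-0.02,0,0,0]
    - [0,0,-0.03,0,0,0]
    - [0,0,-0.03,0,0,0]
    - [0,0,-0.03,0,0,0]
    - [0,0,-0.02,0,0,0]

```text
clock: 4.68
tool_pos: [0.5287, 0.2962, 0.202]
ee_rot: [[-0.875, 0.484, 0.002], [0.484, 0.875, 0.001], [-0.001, 0.002, -1.0]]
contact_force: [0.6, 0.8, -1.2]
finger_gap: 0.0114
```

Request:
apply_moves:
  motion:
    - [-0.017,-0.027,0,0,0,3.9]
    - [-0.019,-0.026,0,0,0,3.9]
    - [-0.021,-0.025,0,0,0,3.9]
    - [-0.023,-0.023,0,0,0,3.9]
    - [-0.024,-0.022,0,0,0,3.9]

```text
clock: 5.1
tool_pos: [0.5375, 0.1329, 0.199]
ee_rot: [[-0.661, 0.75, -0.0], [0.75, 0.661, 0.0], [0.0, -0.0, -1.0]]
contact_force: [-0.2, -0.6, -0.8]
finger_gap: 0.0117
```

Request:
apply_moves:
  motion:
    - [-0.0255,-0.02,0,0,0,3.9]
    - [-0.027,-0.018,0,0,0,3.9]
    - [-0.028,-0.016,0,0,0,3.9]
    - [-0.029,-0.0145,0,0,0,3.9]
    - [-0.03,-0.0125,0,0,0,3.9]

```text
clock: 5.52
tool_pos: [0.5476, -0.0289, 0.199]
ee_rot: [[-0.372, 0.928, -0.0], [0.928, 0.372, 0.0], [0.0, -0.0, -1.0]]
contact_force: [0.7, -1.0, -1.0]
finger_gap: 0.0114
```

Request:
apply_moves:
  motion:
    - [-0.031,-0.01,0,0,0,3.9]
    - [-0.031,-0.008,0,0,0,3.8]
    - [-0.03,-0.006,0,0,0,3.8]
    - [-0.015,-0.002,0,0,0,3.8]
    - [0,0,0,0,0,0]

```text
clock: 5.93
tool_pos: [0.5546, -0.1408, 0.1988]
ee_rot: [[-0.111, 0.994, -0.0], [0.994, 0.111, -0.001], [-0.001, -0.001, -1.0]]
contact_force: [-0.4, 0.4, -1.2]
finger_gap: 0.0115
```

Request:
apply_moves:
  motion:
    - [0,0,0,0,0,0]
    - [0,0,0,0,0,0]
    - [0,0,0,0,0,0]

```text
clock: 6.18
tool_pos: [0.5546, -0.1364, 0.1991]
ee_rot: [[-0.12, 0.993, -0.0], [0.993, 0.12, 0.001], [0.001, -0.0, -1.0]]
contact_force: [-0.2, -0.8, -2.1]
finger_gap: 0.0114
```

Run:
```python
from h import *
s=env.get_state();im=env.camera("wrist");cv2.imwrite("pics/w5.png",im);print(s["clock"],s["tool_pos"],yaw(s["ee_rot"]),s["contact_force"],s["finger_gap"],s["ee_rot"][:,2])
cv2.imwrite("pics/s5.png",env.camera("scene"));cv2.imwrite("pics/t5.png",env.camera("top"))
```

```text
6.1833 [ 0.55463209 -0.13644716  0.19911361] 96.86555999957872 [-0.21401047 -0.76381081 -2.05898571] 0.01137272903075075 [-4.41274203e-04  5.44524829e-04 -9.99999754e-01]
```

View pics/w5.png

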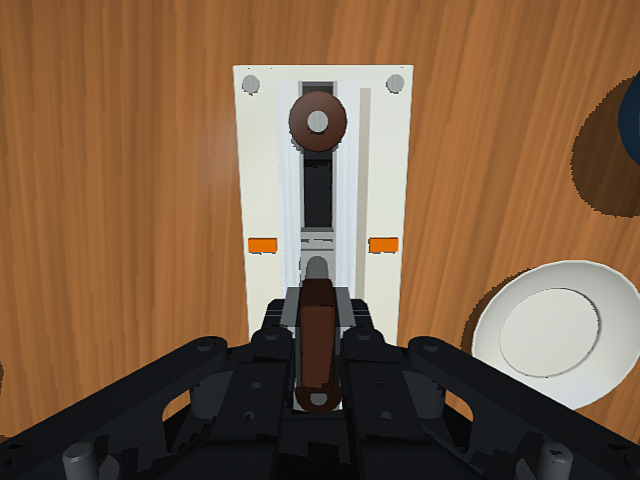

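View pics/s5.png

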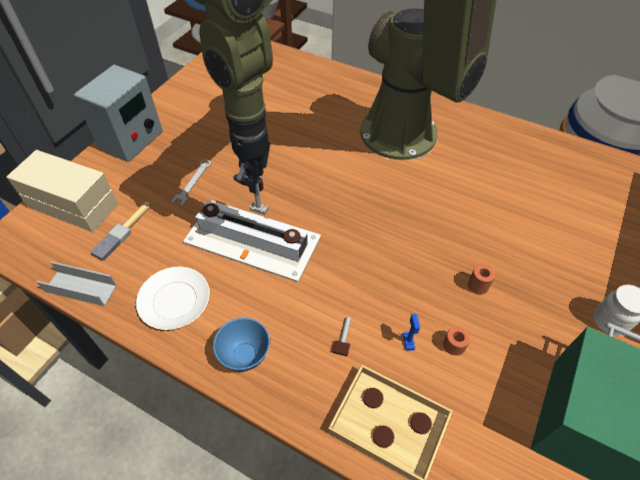

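Run:
```python
from h import *
s=env.get_state();s["tool_pos"]=np.array([.55463,-.13645,.1991])
print("now",env.get_state()["tool_pos"])
im=cv2.imread("pics/w5.png");g=cv2.cvtColor(im,cv2.COLOR_BGR2GRAY)
for r in(165,180,200,215): print(r,list(zip(range(292,346),g[r,292:346].tolist())))
for r in (236,241): print(r,g[r,292:346].tolist())
h=cv2.cvtColor(im,cv2.COLOR_BGR2HSV);m=((h[...,0]<18)&(h[...,1]>220)&(h[...,2]>200)).astype(np.uint8);m[:230]=0;m[260:]=0
n,l,st,ce=cv2.connectedComponentsWithStats(m)
for i in range(1,n):
    if st[i,4]>30: print(ce[i],st[i],wplane(s,*ce[i],.018).round(4))
cv2.imwrite("pics/w5c.png",cv2.resize(im[140:330,270:370],None,fx=3.1,fy=3.1,interpolation=cv2.INTER_CUBIC))
```

```text
now [ 0.55481893 -0.13653336  0.19932944]
165 [(292, 220), (293, 220), (294, 219), (295, 218), (296, 218), (297, 220), (298, 215), (299, 183), (300, 160), (301, 169), (302, 161), (303, 100), (304, 17), (305, 10), (306, 15), (307, 15), (308, 17), (309, 14), (310, 15), (311, 15), (312, 15), (313, 15), (314, 14), (315, 15), (316, 15), (317, 21), (318, 36), (319, 35), (320, 30), (321, 8), (322, 12), (323, 10), (324, 12), (325, 11), (326, 11), (327, 18), (328, 36), (329, 31), (330, 9), (331, 8), (332, 98), (333, 179), (334, 166), (335, 160), (336, 179), (337, 226), (338, 218), (339, 215), (340, 215), (341, 215), (342, 216), (343, 219), (344, 220), (345, 223)]
180 [(292, 218), (293, 219), (294, 218), (295, 216), (296, 216), (297, 218), (298, 217), (299, 193), (300, 156), (301, 163), (302, 164), (303, 127), (304, 20), (305, 29), (306, 33), (307, 31), (308, 32), (309, 30), (310, 32), (311, 31), (312, 32), (313, 33), (314, 33), (315, 31), (316, 32), (317, 31), (318, 34), (319, 33), (320, 32), (321, 32), (322, 32), (323, 32), (324, 32), (325, 32), (326, 33), (327, 32), (328, 33), (329, 31), (3
[... 1428 characters left out ...]
, 219)]
236 [211, 210, 211, 216, 214, 212, 214, 210, 175, 150, 155, 155, 156, 155, 155, 156, 154, 156, 155, 155, 154, 154, 155, 155, 155, 155, 155, 155, 155, 156, 155, 156, 155, 156, 155, 155, 155, 154, 156, 156, 155, 155, 157, 168, 202, 211, 211, 211, 209, 209, 212, 214, 217, 217]
241 [209, 209, 209, 214, 214, 212, 213, 216, 182, 47, 58, 61, 61, 63, 64, 65, 102, 166, 157, 157, 157, 156, 157, 158, 160, 162, 162, 159, 158, 160, 161, 164, 168, 170, 170, 171, 170, 171, 150, 52, 95, 165, 160, 168, 202, 211, 211, 209, 207, 208, 212, 215, 217, 217]
[383.35223881 244.68059701] [370 239  28  13 335] [ 0.6177 -0.1519  0.018 ]
[261.91411043 245.46932515] [248 240  28  12 326] [ 0.5066 -0.166   0.018 ]
```

View pics/w5c.png

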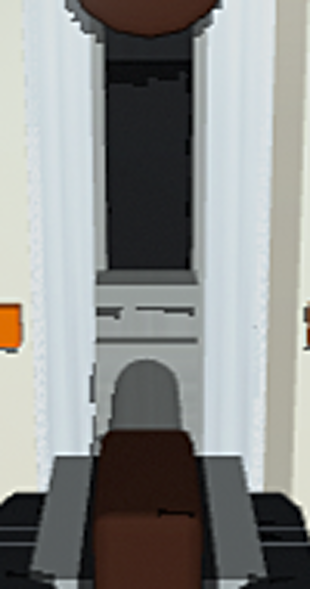

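Run:
```python
from h import *
s=env.get_state();s["tool_pos"]=np.array([.55463,-.13645,.1991]);R=s["ee_rot"];T=s["tool_pos"]
t=lambda p:(R.T@(p-T)).round(4)
A=[]
for u,v in((303.6,165),(332,165),(303.5,180),(331.9,180),(303.9,215),(331.9,215)):
    p=wplane(s,u,v,.062);A.append(p);print("lip",p.round(4),t(p))
for u in((300.6,230),(334,230)): p=wplane(s,*u,.141);print("head",p.round(4),t(p))
for u in((317,240),(317,248)): p=wplane(s,*u,.141);print("groove",t(p))
p=wplane(s,318,120.5,.076);print("btn",p.round(4),t(p))
for q in((.5622,-.159,.018),(.5618,-.1572,.018),(.5572,-.1577,.062)):print("mark",t(np.array(q)))
```

```text
lip [ 0.538  -0.0864  0.062 ] [ 0.0517 -0.0105  0.1371]
lip [ 0.5592 -0.0838  0.062 ] [0.0517 0.0109 0.1371]
lip [ 0.5392 -0.0975  0.062 ] [ 0.0405 -0.0107  0.1371]
lip [ 0.5606 -0.0949  0.062 ] [0.0405 0.0109 0.1371]
lip [ 0.5425 -0.1243  0.062 ] [ 0.0135 -0.0106  0.1371]
lip [ 0.5641 -0.1217  0.062 ] [0.0135 0.0112 0.1371]
head [ 0.5425 -0.1175  0.141 ] [ 0.0203 -0.0097  0.0581]
head [ 0.5613 -0.1152  0.141 ] [0.0203 0.0092 0.0581]
groove [ 0.0144 -0.0005  0.0581]
groove [ 0.0097 -0.0005  0.0581]
btn [ 0.545  -0.0543  0.076 ] [0.0827 0.0003 0.1231]
mark [-0.0233  0.0048  0.1811]
mark [-0.0215  0.0046  0.1811]
mark [-0.0214  0.      0.1371]
```

Request:
apply_moves:
  motion:
    - [-0.011,0.0005,0,0,0,0]
    - [-0.011,0,0.015,0,0,0]
    - [0,0,0.025,0,0,0]
    - [0,0,0.02,0,0,0]
    - [0,0,0,0,0,0]

```text
clock: 6.75
tool_pos: [0.5552, -0.1591, 0.1353]
ee_rot: [[-0.118, 0.993, -0.006], [0.993, 0.118, 0.001], [0.002, -0.006, -1.0]]
contact_force: [-1.1, 0.4, -1.9]
finger_gap: 0.0111
```

Request:
apply_moves:
  motion:
    - [0,0,0,0,0,0]
    - [0,0,0,0,0,0]
    - [0,0,0,0,0,0]

```text
clock: 7.0
tool_pos: [0.5591, -0.1597, 0.141]
ee_rot: [[-0.118, 0.993, 0.002], [0.993, 0.118, -0.001], [-0.001, 0.002, -1.0]]
contact_force: [-0.6, 0.2, -0.9]
finger_gap: 0.0114
```

Run:
```python
from h import *
s=env.get_state();im=env.camera("wrist");cv2.imwrite("pics/w6.png",im);print(s["clock"],s["tool_pos"],yaw(s["ee_rot"]),s["contact_force"],s["finger_gap"],s["ee_rot"][:,2])
cv2.imwrite("pics/w6c.png",cv2.resize(im[160:340,220:420],None,fx=3.2,fy=3.2,interpolation=cv2.INTER_CUBIC))
g=cv2.cvtColor(im,cv2.COLOR_BGR2GRAY)
for r in(190,205,235,245,255): print(r,list(zip(range(285,355),g[r,285:355].tolist())))
```

```text
7.0 [ 0.55905912 -0.1597255   0.14097861] 96.76231736700235 [-0.59494887  0.16017037 -0.86029228] 0.011385821136810149 [ 2.44965704e-03 -8.01551047e-04 -9.99996678e-01]
190 [(285, 217), (286, 213), (287, 212), (288, 212), (289, 212), (290, 216), (291, 208), (292, 165), (293, 157), (294, 160), (295, 166), (296, 155), (297, 63), (298, 9), (299, 34), (300, 33), (301, 34), (302, 32), (303, 32), (304, 33), (305, 33), (306, 33), (307, 33), (308, 32), (309, 34), (310, 32), (311, 36), (312, 34), (313, 34), (314, 34), (315, 33), (316, 34), (317, 33), (318, 34), (319, 35), (320, 33), (321, 34), (322, 34), (323, 34), (324, 34), (325, 34), (326, 34), (327, 35), (328, 34), (329, 36), (330, 33), (331, 28), (332, 47), (333, 117), (334, 170), (335, 161), (336, 158), (337, 164), (338, 195), (339, 213), (340, 211), (341, 211), (342, 211), (343, 210), (344, 209), (345, 211), (346, 213), (347, 215), (348, 216), (349, 217), (350, 217), (351, 214), (352, 209), (353, 209), (354, 211)]
205 [(285, 214), (286, 214), (287, 212), (288, 211), (289, 212), (290, 215), (291, 210), (292, 176), (293, 155), (294, 158)
[... 2510 characters left out ...]
, 162), (297, 154), (298, 91), (299, 23), (300, 99), (301, 169), (302, 159), (303, 157), (304, 156), (305, 157), (306, 157), (307, 157), (308, 156), (309, 157), (310, 157), (311, 159), (312, 161), (313, 164), (314, 167), (315, 168), (316, 162), (317, 152), (318, 168), (319, 167), (320, 164), (321, 162), (322, 159), (323, 157), (324, 157), (325, 156), (326, 157), (327, 157), (328, 156), (329, 156), (330, 157), (331, 157), (332, 157), (333, 156), (334, 157), (335, 158), (336, 154), (337, 168), (338, 205), (339, 205), (340, 206), (341, 206), (342, 205), (343, 203), (344, 203), (345, 207), (346, 209), (347, 210), (348, 212), (349, 213), (350, 210), (351, 205), (352, 204), (353, 203), (354, 200)]
```

View pics/w6c.png

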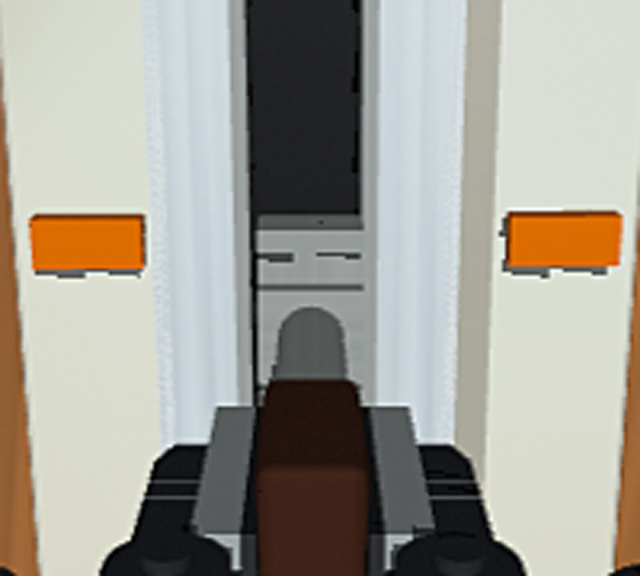

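Request:
apply_moves:
  motion:
    - [0,0,0,0,0,0]
    - [0,0,0,0,0,0]
    - [0,0,0,0,0,0]
    - [0,0,0,0,0,0]

```text
clock: 7.38
tool_pos: [0.558, -0.1593, 0.1396]
ee_rot: [[-0.118, 0.993, 0.0], [0.993, 0.118, -0.0], [-0.0, 0.0, -1.0]]
contact_force: [-0.5, 0.5, -1.9]
finger_gap: 0.0111
```

Run:
```python
from h import *
s=env.get_state();im=env.camera("wrist");cv2.imwrite("pics/w7.png",im);print(s["clock"],s["tool_pos"],yaw(s["ee_rot"]),s["contact_force"],s["finger_gap"],s["ee_rot"][:,2])
cv2.imwrite("pics/w7c.png",cv2.resize(im[215:305,280:355],None,fx=6.6,fy=6.6,interpolation=cv2.INTER_CUBIC))
g=cv2.cvtColor(im,cv2.COLOR_BGR2GRAY)
for r in(190,205,235,250): print(r,list(zip(range(293,303),g[r,293:303].tolist())),list(zip(range(328,341),g[r,328:341].tolist())))
```

```text
7.3833 [ 0.55798435 -0.1593348   0.1395925 ] 96.75922452623624 [-0.45917572  0.54017046 -1.90996648] 0.011132422768146464 [ 3.66263804e-04 -1.35161982e-04 -9.99999924e-01]
190 [(293, 204), (294, 152), (295, 158), (296, 160), (297, 168), (298, 153), (299, 28), (300, 29), (301, 33), (302, 33)] [(328, 34), (329, 33), (330, 34), (331, 36), (332, 29), (333, 2), (334, 39), (335, 116), (336, 170), (337, 162), (338, 159), (339, 159), (340, 183)]
205 [(293, 207), (294, 163), (295, 156), (296, 159), (297, 164), (298, 153), (299, 66), (300, 23), (301, 31), (302, 34)] [(328, 32), (329, 33), (330, 34), (331, 34), (332, 29), (333, 7), (334, 59), (335, 133), (336, 166), (337, 159), (338, 157), (339, 162), (340, 192)]
235 [(293, 211), (294, 200), (295, 150), (296, 156), (297, 160), (298, 155), (299, 121), (300, 112), (301, 158), (302, 154)] [(328, 152), (329, 152), (330, 153), (331, 152), (332, 156), (333, 138), (334, 77), (335, 144), (336, 162), (337, 157), (338, 155), (339, 164), (340, 198)]
250 [(293, 210), (294, 203), (295, 162), (296, 155), (297, 159), (298, 162), (299, 144), (300, 53), (301, 98), (302, 94)] [(328, 93), (329, 93), (330, 93), (331, 94), (332, 98), (333, 82), (334, 66), (335, 148), (336, 163), (337, 158), (338, 154), (339, 168), (340, 207)]
```

View pics/w7c.png

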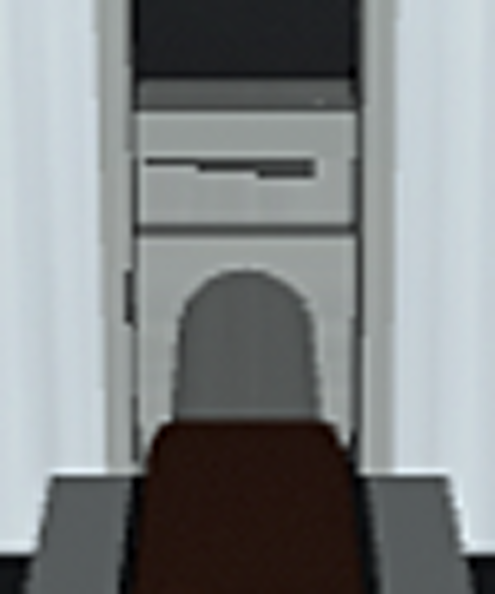

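Request:
apply_moves:
  motion:
    - [0,0,0.002,0,0,0]
    - [0,0,0.003,0,0,0]
    - [0,0,0.003,0,0,0]
    - [0,0,0.002,0,0,0]
    - [0,0,0.001,0,0,0]

```text
clock: 7.85
tool_pos: [0.5575, -0.1592, 0.1276]
ee_rot: [[-0.118, 0.993, -0.001], [0.993, 0.118, 0.0], [0.0, -0.001, -1.0]]
contact_force: [-0.1, 0.8, -1.0]
finger_gap: 0.0113
```

Request:
apply_moves:
  motion:
    - [0,0,0.001,0,0,0]
    - [0,0,0.001,0,0,0]
    - [0,0,0.001,0,0,0]
    - [0,0,0,0,0,0]

```text
clock: 8.18
tool_pos: [0.5578, -0.1593, 0.1251]
ee_rot: [[-0.118, 0.993, -0.0], [0.993, 0.118, 0.0], [0.0, -0.0, -1.0]]
contact_force: [0.8, -0.5, -0.4]
finger_gap: 0.0114
```

Request:
apply_moves:
  motion:
    - [0,0,0.001,0,0,0]
    - [0,0,0.002,0,0,0]
    - [0,0,0.002,0,0,0]
    - [0,0,0.001,0,0,0]
    - [0,0,0,0,0,0]

```text
clock: 8.6
tool_pos: [0.5579, -0.1594, 0.1194]
ee_rot: [[-0.118, 0.993, 0.0], [0.993, 0.118, -0.0], [-0.0, 0.0, -1.0]]
contact_force: [-0.1, -0.2, 1.2]
finger_gap: 0.0111
```

Request:
apply_moves:
  motion:
    - [0,0,0.001,0,0,0]
    - [0,0,0.001,0,0,0]
    - [0,0,0.001,0,0,0]
    - [0,0,0.001,0,0,0]
    - [0,0,0,0,0,0]

```text
clock: 9.02
tool_pos: [0.558, -0.1594, 0.1154]
ee_rot: [[-0.118, 0.993, 0.0], [0.993, 0.118, -0.0], [-0.0, 0.0, -1.0]]
contact_force: [-1.3, -0.2, 4.6]
finger_gap: 0.0116
```

Run:
```python
from h import *
s=env.get_state();im=env.camera("wrist");cv2.imwrite("pics/w8.png",im);print(s["clock"],s["tool_pos"],yaw(s["ee_rot"]),s["contact_force"],s["finger_gap"],s["ft_torque"])
```

```text
9.0167 [ 0.55798478 -0.15938031  0.11539982] 96.75032867905469 [-1.27509974 -0.21214152  4.56210522] 0.011561733403655504 [ 0.04791275  0.30597479 -0.05356254]
```

View pics/w8.png

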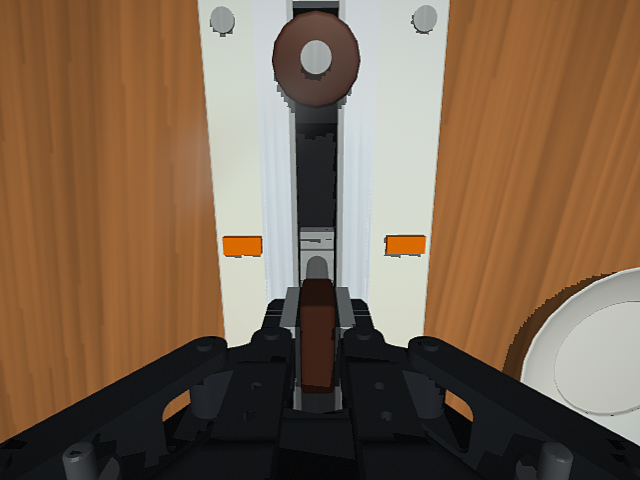

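Request:
apply_moves:
  motion:
    - [0,0,0.001,0,0,0]
    - [0,0,0.001,0,0,0]
    - [0,0,0.001,0,0,0]
    - [0,0,0.001,0,0,0]
    - [0,0,0.001,0,0,0]

```text
clock: 9.48
tool_pos: [0.5581, -0.1594, 0.1106]
ee_rot: [[-0.118, 0.993, 0.0], [0.993, 0.118, -0.0], [-0.0, 0.0, -1.0]]
contact_force: [-2.2, 0.6, 6.8]
finger_gap: 0.0117
```

Request:
apply_moves:
  motion:
    - [0,0,0.001,0,0,0]
    - [0,0,0.001,0,0,0]
    - [0,0,0.001,0,0,0]
    - [0,0,0,0,0,0]
    - [0,0,0,0,0,0]

```text
clock: 9.9
tool_pos: [0.5581, -0.1594, 0.108]
ee_rot: [[-0.118, 0.993, 0.001], [0.993, 0.118, -0.0], [-0.0, 0.001, -1.0]]
contact_force: [-2.6, 0.7, 9.7]
finger_gap: 0.0116
```

Run:
```python
from h import *
s=env.get_state();print(s["clock"],s["tool_pos"],yaw(s["ee_rot"]),s["contact_force"],s["finger_gap"],s["joint_pos"])
```

```text
9.9 [ 0.55809982 -0.15940245  0.10795688] 96.74922718084933 [-2.61600998  0.74794334  9.7039118 ] 0.011633541017498935 [-2.78214882e-01  3.53518907e-01 -2.83147161e-01  9.33416207e-01
  1.00583251e-05  1.17478512e+00]
```

Request:
apply_moves:
  motion:
    - [0,0,0.001,0,0,0]
    - [0,0,0.001,0,0,0]
    - [0,0,0,0,0,0]
    - [0,0,0,0,0,0]

```text
clock: 10.23
tool_pos: [0.5581, -0.1594, 0.1061]
ee_rot: [[-0.118, 0.993, 0.001], [0.993, 0.118, -0.0], [-0.0, 0.001, -1.0]]
contact_force: [-3.1, 0.2, 10.1]
finger_gap: 0.0116
```

Request:
apply_moves:
  motion:
    - [0,0,0,0,0,3]
    - [0,0,0,0,0,3]
    - [0,0,0,0,0,3]
    - [0,0,0,0,0,3]
    - [0,0,0,0,0,3]

```text
clock: 10.65
tool_pos: [0.5593, -0.1597, 0.1066]
ee_rot: [[0.146, 0.989, 0.003], [0.989, -0.146, -0.001], [-0.0, 0.003, -1.0]]
contact_force: [0.1, -0.2, 10.4]
finger_gap: 0.0113
```

Request:
apply_moves:
  motion:
    - [0,0,0,0,0,4]
    - [0,0,0,0,0,4]
    - [0,0,0,0,0,4]
    - [0,0,0,0,0,4]
    - [0,0,0,0,0,4]

```text
clock: 11.07
tool_pos: [0.5597, -0.1599, 0.1068]
ee_rot: [[0.476, 0.879, 0.004], [0.879, -0.476, -0.001], [0.001, 0.004, -1.0]]
contact_force: [-0.2, 0.2, 9.7]
finger_gap: 0.0114
```

Run:
```python
from h import *
s=env.get_state();im=env.camera("wrist");cv2.imwrite("pics/w9.png",im);print(s["clock"],s["tool_pos"],yaw(s["ee_rot"]),s["contact_force"],s["finger_gap"],s["ft_torque"])
```

```text
11.0667 [ 0.55972156 -0.15987575  0.10679414] 61.564943381324234 [-0.1642089   0.15454188  9.72187847] 0.011433398501161153 [-0.09594959 -0.02762873  0.08131107]
```

View pics/w9.png

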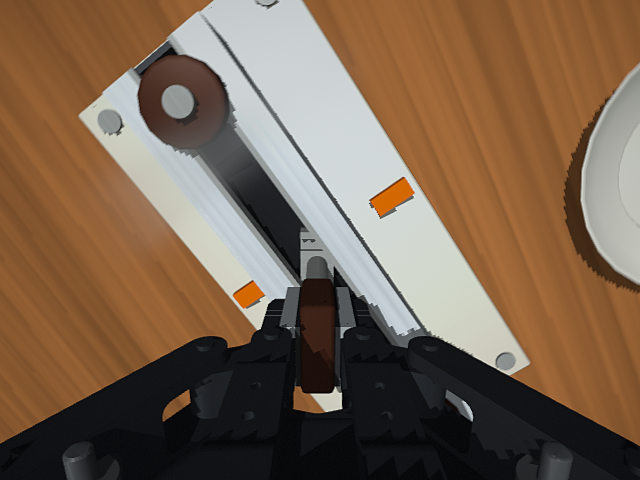

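Request:
apply_moves:
  motion:
    - [0,0,0,0,0,5]
    - [0,0,0,0,0,5]
    - [0,0,0,0,0,5]
    - [0,0,0,0,0,5]
    - [0,0,0,0,0,5]

```text
clock: 11.53
tool_pos: [0.5598, -0.1601, 0.1068]
ee_rot: [[0.804, 0.595, 0.004], [0.595, -0.804, -0.002], [0.002, 0.004, -1.0]]
contact_force: [0.4, -1.1, 9.6]
finger_gap: 0.0114
```

Request:
apply_moves:
  motion:
    - [0,0,0,0,0,5]
    - [0,0,0,0,0,5]
    - [0,0,0,0,0,5]
    - [0,0,0,0,0,5]
    - [0,0,0,0,0,5]

```text
clock: 11.95
tool_pos: [0.5599, -0.1605, 0.1069]
ee_rot: [[0.98, 0.199, 0.004], [0.199, -0.98, -0.003], [0.003, 0.003, -1.0]]
contact_force: [0.0, -1.7, 8.8]
finger_gap: 0.0112
```

Request:
apply_moves:
  motion:
    - [0,0,0,0,0,4.8]
    - [0,0,0,0,0,0]
    - [0,0,0,0,0,0]
    - [0,0,0,0,0,0]

```text
clock: 12.28
tool_pos: [0.5599, -0.1605, 0.1069]
ee_rot: [[0.993, 0.121, 0.004], [0.121, -0.993, -0.003], [0.004, 0.003, -1.0]]
contact_force: [0.5, -1.7, 10.0]
finger_gap: 0.0114
```

Run:
```python
from h import *
s=env.get_state();im=env.camera("wrist");cv2.imwrite("pics/w10.png",im);print(s["clock"],s["tool_pos"],yaw(s["ee_rot"]),s["contact_force"],s["finger_gap"],s["ft_torque"])
```

```text
12.2833 [ 0.55987162 -0.16051822  0.10694085] 6.931299835838161 [ 0.51781475 -1.69254562  9.99434136] 0.01139981491045711 [-0.47046209  0.04267375 -0.05179287]
```

View pics/w10.png

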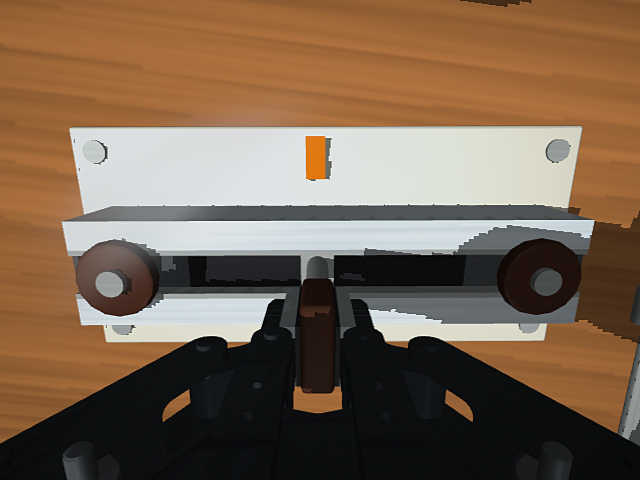

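Run:
```python
from h import *
s=env.get_state();R=s["ee_rot"];im=cv2.imread("pics/w10.png");g=cv2.cvtColor(im,cv2.COLOR_BGR2GRAY)
print(s["tool_pos"])
for c in(240,280,350,440):print(c,list(zip(range(244,300),g[244:300,c].tolist())))
t=lambda p:(R.T@(p-s["tool_pos"])).round(4)
for r in(250,254,256,284,288,293):print(r,wplane(s,317,r,.062).round(4),t(wplane(s,317,r,.062)))
cv2.imwrite("pics/w10c.png",cv2.resize(im[235:310,230:420],None,fx=4.2,fy=4.2,interpolation=cv2.INTER_CUBIC))
```

```text
[ 0.55984708 -0.16054134  0.1069203 ]
240 [(244, 221), (245, 221), (246, 221), (247, 221), (248, 222), (249, 226), (250, 180), (251, 164), (252, 166), (253, 169), (254, 179), (255, 108), (256, 33), (257, 35), (258, 39), (259, 38), (260, 39), (261, 39), (262, 37), (263, 39), (264, 37), (265, 38), (266, 37), (267, 37), (268, 36), (269, 37), (270, 35), (271, 36), (272, 35), (273, 36), (274, 35), (275, 34), (276, 35), (277, 36), (278, 38), (279, 8), (280, 12), (281, 10), (282, 15), (283, 12), (284, 11), (285, 7), (286, 19), (287, 67), (288, 63), (289, 61), (290, 63), (291, 58), (292, 51), (293, 111), (294, 172), (295, 167), (296, 163), (297, 158), (298, 189), (299, 223)]
280 [(244, 217), (245, 219), (246, 219), (247, 217), (248, 218), (249, 222), (250, 159), (251, 161), (252, 164), (253, 167), (254, 177), (255, 108), (256, 34), (257, 34), (258, 37), (259, 39), (260, 37), (261, 37), (262, 36), (263, 37), (264, 37), (265, 36), (266, 37), (267, 35), (268, 35), (269, 35), (270, 35), (271, 35), (272, 34), (273, 33), (274, 35), (275, 34), (276, 34), (277, 31), (278, 34), (279, 34), (280, 38), 
[... 1106 characters left out ...]
, (267, 10), (268, 11), (269, 12), (270, 11), (271, 12), (272, 13), (273, 12), (274, 10), (275, 10), (276, 13), (277, 11), (278, 14), (279, 12), (280, 13), (281, 9), (282, 14), (283, 10), (284, 10), (285, 3), (286, 61), (287, 57), (288, 57), (289, 55), (290, 55), (291, 54), (292, 58), (293, 82), (294, 80), (295, 79), (296, 77), (297, 82), (298, 109), (299, 107)]
250 [ 0.5711 -0.1584  0.062 ] [ 0.0113 -0.0008  0.045 ]
254 [ 0.5689 -0.1587  0.062 ] [ 0.0091 -0.0008  0.045 ]
256 [ 0.5678 -0.1589  0.062 ] [ 0.0079 -0.0008  0.0449]
284 [ 0.5517 -0.1608  0.062 ] [-0.0082 -0.0009  0.0449]
288 [ 0.5494 -0.1611  0.062 ] [-0.0106 -0.0009  0.0449]
293 [ 0.5464 -0.1614  0.062 ] [-0.0136 -0.0009  0.0449]
```

View pics/w10c.png

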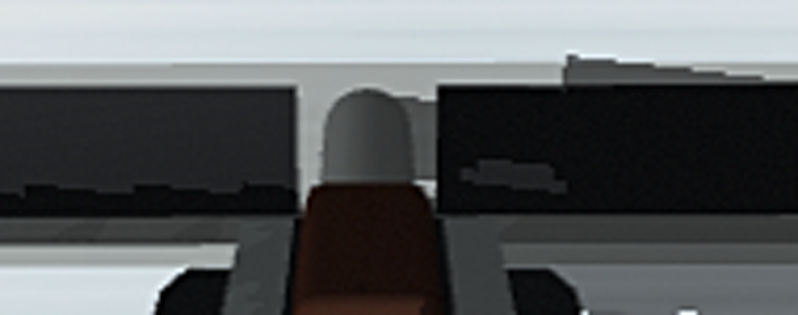

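Request:
apply_moves:
  motion:
    - [-0.0007,0,0,0,0,0]
    - [-0.001,0,0,0,0,0]
    - [-0.001,0,0,0,0,0]
    - [0,0,0,0,0,0]
    - [0,0,0,0,0,0]

```text
clock: 12.75
tool_pos: [0.5591, -0.1606, 0.1076]
ee_rot: [[0.993, 0.121, 0.008], [0.121, -0.993, -0.002], [0.007, 0.003, -1.0]]
contact_force: [4.1, -0.6, 9.6]
finger_gap: 0.0112
```

Run:
```python
from h import *
s=env.get_state();im=env.camera("wrist");cv2.imwrite("pics/w11.png",im);print(s["clock"],s["tool_pos"],s["ee_rot"][:,2],yaw(s["ee_rot"]),s["contact_force"],s["ft_torque"])
cv2.imwrite("pics/w11c.png",cv2.resize(im[235:310,230:420],None,fx=4.2,fy=4.2,interpolation=cv2.INTER_CUBIC))
g=cv2.cvtColor(im,cv2.COLOR_BGR2GRAY)
for c in(260,):print(c,list(zip(range(244,300),g[244:300,c].tolist())))
```

```text
12.75 [ 0.55911823 -0.16061546  0.10762582] [ 0.00778127 -0.00185643 -0.999968  ] 6.956994492237291 [ 4.06967329 -0.59512833  9.62597632] [-0.20339949 -1.01143333 -0.0423916 ]
260 [(244, 220), (245, 220), (246, 219), (247, 221), (248, 211), (249, 160), (250, 163), (251, 165), (252, 168), (253, 185), (254, 40), (255, 33), (256, 37), (257, 38), (258, 38), (259, 39), (260, 37), (261, 37), (262, 37), (263, 37), (264, 36), (265, 39), (266, 37), (267, 37), (268, 35), (269, 36), (270, 36), (271, 35), (272, 33), (273, 35), (274, 34), (275, 35), (276, 34), (277, 35), (278, 30), (279, 32), (280, 32), (281, 11), (282, 12), (283, 13), (284, 5), (285, 35), (286, 66), (287, 60), (288, 63), (289, 61), (290, 58), (291, 45), (292, 176), (293, 167), (294, 163), (295, 160), (296, 153), (297, 224), (298, 220), (299, 216)]
```

View pics/w11c.png

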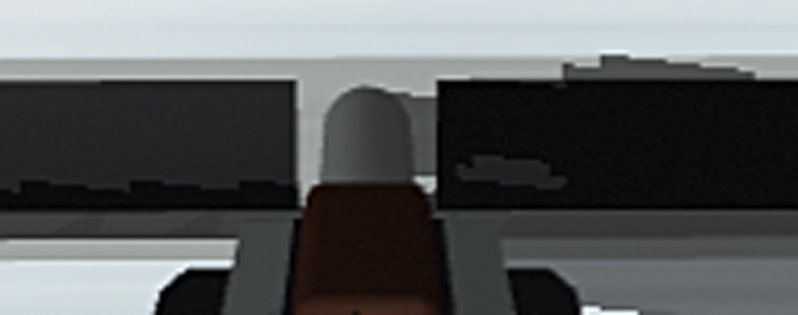

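Request:
apply_moves:
  motion:
    - [-0.0005,0,0,0,0,4]
    - [-0.0005,0,-0.0005,0,0,-4]
    - [0,0,-0.0005,0,0,-4]
    - [0,0,0,0,0,4]
    - [0,0,0,0,0,0]

```text
clock: 13.22
tool_pos: [0.5571, -0.1605, 0.1082]
ee_rot: [[0.993, 0.119, 0.006], [0.119, -0.993, -0.002], [0.005, 0.002, -1.0]]
contact_force: [2.4, -0.8, 8.6]
finger_gap: 0.0113
```

Run:
```python
from h import *
s=env.get_state();im=env.camera("wrist");cv2.imwrite("pics/w12.png",im);print(s["clock"],s["tool_pos"],s["ee_rot"][:,2],yaw(s["ee_rot"]),s["contact_force"],s["ft_torque"])
cv2.imwrite("pics/w12c.png",cv2.resize(im[235:310,230:420],None,fx=4.2,fy=4.2,interpolation=cv2.INTER_CUBIC))
g=cv2.cvtColor(im,cv2.COLOR_BGR2GRAY)
for c in(260,):print(c,list(zip(range(244,300),g[244:300,c].tolist())))
```

```text
13.2167 [ 0.55707493 -0.16049635  0.10816864] [ 0.00572073 -0.00159754 -0.99998236] 6.817937721142511 [ 2.37655998 -0.8113807   8.60966477] [-0.1636382  -0.48281556 -0.04987429]
260 [(244, 214), (245, 161), (246, 162), (247, 164), (248, 167), (249, 181), (250, 73), (251, 32), (252, 37), (253, 38), (254, 38), (255, 38), (256, 39), (257, 38), (258, 38), (259, 36), (260, 38), (261, 38), (262, 37), (263, 37), (264, 37), (265, 36), (266, 36), (267, 35), (268, 35), (269, 36), (270, 34), (271, 34), (272, 35), (273, 35), (274, 30), (275, 30), (276, 32), (277, 13), (278, 12), (279, 11), (280, 7), (281, 19), (282, 66), (283, 62), (284, 60), (285, 63), (286, 58), (287, 47), (288, 143), (289, 168), (290, 163), (291, 160), (292, 154), (293, 206), (294, 220), (295, 216), (296, 216), (297, 216), (298, 217), (299, 219)]
```

View pics/w12c.png

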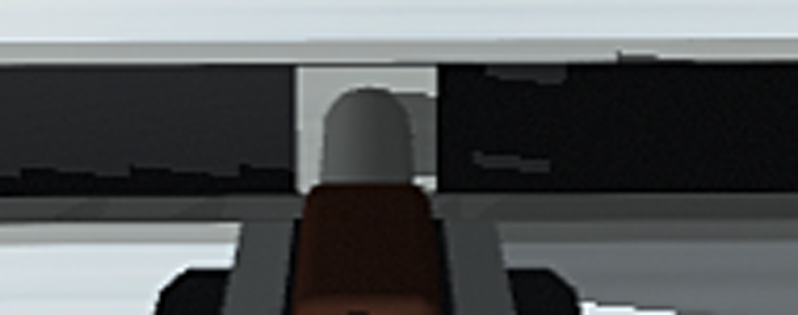

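Request:
apply_moves:
  motion:
    - [0,0,-0.001,0,0,0]
    - [0,0,-0.001,0,0,0]
    - [0,0,-0.001,0,0,0]
    - [0,0,-0.001,0,0,0]
    - [0,0,0,0,0,0]

```text
clock: 13.68
tool_pos: [0.5569, -0.1605, 0.112]
ee_rot: [[0.993, 0.121, 0.005], [0.121, -0.993, -0.001], [0.005, 0.002, -1.0]]
contact_force: [3.5, -0.6, 7.0]
finger_gap: 0.0114
```

Request:
apply_moves:
  motion:
    - [0,0,-0.001,0,0,0]
    - [0,0,-0.0005,0,0,0]
    - [0,0,0,0,0,0]
    - [0,0,0,0,0,0]

```text
clock: 14.02
tool_pos: [0.5569, -0.1605, 0.1131]
ee_rot: [[0.993, 0.121, 0.005], [0.121, -0.993, -0.001], [0.005, 0.002, -1.0]]
contact_force: [3.2, -1.6, 6.4]
finger_gap: 0.0112
```

Run:
```python
from h import *
s=env.get_state();im=env.camera("wrist");cv2.imwrite("pics/w13.png",im);print(s["clock"],s["tool_pos"],s["ee_rot"][:,2],yaw(s["ee_rot"]),s["contact_force"],s["ft_torque"])
cv2.imwrite("pics/w13c.png",cv2.resize(im[235:310,230:420],None,fx=4.2,fy=4.2,interpolation=cv2.INTER_CUBIC))
```

```text
14.0167 [ 0.55685124 -0.16047216  0.11307709] [ 0.00510641 -0.00141356 -0.99998596] 6.955299321468032 [ 3.21577843 -1.6005854   6.3807278 ] [-0.22936476 -0.93741787  0.02571372]
```

View pics/w13c.png

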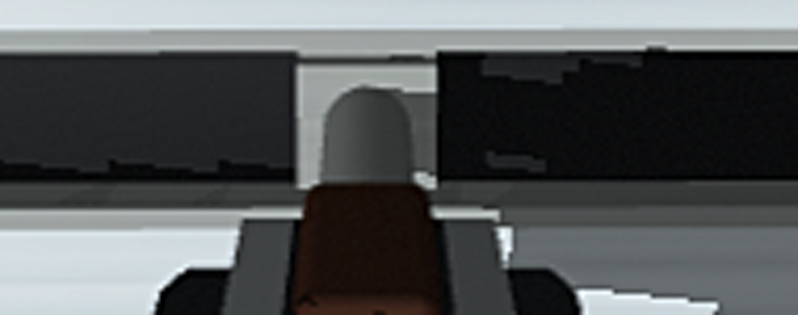

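Run:
```python
from h import *
s=env.get_state();R=s["ee_rot"];im=cv2.imread("pics/w13.png");g=cv2.cvtColor(im,cv2.COLOR_BGR2GRAY)
t=lambda p:(R.T@(p-s["tool_pos"])).round(4)
for c in(270,317,330):print(c,list(zip(range(240,292),g[240:292,c].tolist())))
for r,z in((246.9,.0612),(283.7,.0612),(249.3,.0551)):print(r,t(wplane(s,317,r,z)))
```

```text
270 [(240, 218), (241, 224), (242, 160), (243, 162), (244, 165), (245, 167), (246, 181), (247, 72), (248, 32), (249, 37), (250, 40), (251, 39), (252, 39), (253, 38), (254, 38), (255, 38), (256, 38), (257, 38), (258, 37), (259, 37), (260, 37), (261, 36), (262, 36), (263, 36), (264, 36), (265, 36), (266, 35), (267, 36), (268, 36), (269, 34), (270, 34), (271, 35), (272, 35), (273, 35), (274, 37), (275, 7), (276, 9), (277, 5), (278, 36), (279, 66), (280, 61), (281, 62), (282, 59), (283, 55), (284, 78), (285, 172), (286, 166), (287, 162), (288, 156), (289, 187), (290, 222), (291, 218)]
317 [(240, 212), (241, 217), (242, 158), (243, 160), (244, 162), (245, 163), (246, 164), (247, 171), (248, 114), (249, 47), (250, 106), (251, 167), (252, 165), (253, 163), (254, 170), (255, 125), (256, 56), (257, 58), (258, 63), (259, 62), (260, 62), (261, 62), (262, 62), (263, 62), (264, 61), (265, 62), (266, 62), (267, 62), (268, 62), (269, 63), (270, 63), (271, 63), (272, 63), (273, 63), (274, 63), (275, 63), (276, 65), (277, 67), (278, 38), (279, 15), (280, 16), (281, 17), (282, 17), (283, 16), (284, 19), (285, 17), (286, 16), (287, 16), (288, 17), (289, 17), (290, 17), (291, 17)]
330 [(240, 213), (241, 215), (242, 159), (243, 160), (244, 162), (245, 162), (246, 164), (247, 174), (248, 78), (249, 41), (250, 108), (251, 168), (252, 164), (253, 163), (254, 162), (255, 165), (256, 177), (257, 75), (258, 75), (259, 77), (260, 77), (261, 77), (262, 76), (263, 78), (264, 81), (265, 79), (266, 78), (267, 76), (268, 76), (269, 77), (270, 78), (271, 77), (272, 78), (273, 78), (274, 77), (275, 66), (276, 173), (277, 169), (278, 177), (279, 85), (280, 18), (281, 9), (282, 10), (283, 13), (284, 12), (285, 15), (286, 13), (287, 12), (288, 13), (289, 15), (290, 14), (291, 13)]
246.9 [ 0.011  -0.0009  0.0519]
283.7 [-0.0108 -0.0009  0.0518]
249.3 [ 0.0079 -0.0009  0.058 ]
```

Request:
apply_moves:
  motion:
    - [0.0008,0,-0.0005,0,0,0]
    - [0,0,-0.0005,0,0,0]
    - [0,0,0,0,0,0]
    - [0,0,0,0,0,0]

```text
clock: 14.4
tool_pos: [0.5568, -0.1603, 0.1134]
ee_rot: [[0.993, 0.121, 0.003], [0.121, -0.993, -0.001], [0.003, 0.002, -1.0]]
contact_force: [5.2, -1.6, 4.9]
finger_gap: 0.0112
```

Run:
```python
from h import *
s=env.get_state();im=env.camera("wrist");cv2.imwrite("pics/w14.png",im);print(s["clock"],s["tool_pos"],s["ee_rot"][:,2],yaw(s["ee_rot"]),s["contact_force"],s["ft_torque"])
R=s["ee_rot"];g=cv2.cvtColor(im,cv2.COLOR_BGR2GRAY)
for c in(270,325):print(c,list(zip(range(240,292),g[240:292,c].tolist())))
```

```text
14.4 [ 0.55678386 -0.16034034  0.1134391 ] [ 0.00335583 -0.00130502 -0.99999352] 6.947229176667356 [ 5.16012174 -1.62292001  4.85352957] [-0.59582075 -1.31761277 -0.01040322]
270 [(240, 218), (241, 225), (242, 160), (243, 162), (244, 164), (245, 168), (246, 182), (247, 72), (248, 33), (249, 36), (250, 39), (251, 39), (252, 38), (253, 37), (254, 38), (255, 38), (256, 37), (257, 36), (258, 38), (259, 37), (260, 36), (261, 36), (262, 36), (263, 38), (264, 35), (265, 36), (266, 36), (267, 37), (268, 34), (269, 35), (270, 34), (271, 35), (272, 34), (273, 34), (274, 38), (275, 10), (276, 6), (277, 4), (278, 51), (279, 64), (280, 60), (281, 63), (282, 60), (283, 50), (284, 110), (285, 170), (286, 164), (287, 161), (288, 154), (289, 204), (290, 220), (291, 216)]
325 [(240, 213), (241, 202), (242, 158), (243, 161), (244, 162), (245, 162), (246, 165), (247, 180), (248, 57), (249, 45), (250, 140), (251, 167), (252, 164), (253, 162), (254, 165), (255, 177), (256, 75), (257, 78), (258, 70), (259, 53), (260, 49), (261, 51), (262, 52), (263, 52), (264, 52), (265, 52), (266, 53), (267, 53), (268, 54), (269, 53), (270, 53), (271, 53), (272, 53), (273, 53), (274, 53), (275, 53), (276, 54), (277, 56), (278, 36), (279, 14), (280, 13), (281, 15), (282, 17), (283, 17), (284, 16), (285, 17), (286, 15), (287, 17), (288, 16), (289, 15), (290, 18), (291, 17)]
```

Request:
apply_moves:
  motion:
    - [0.0005,0,0.0005,0,0,0]
    - [0.0005,0,0,0,0,0]
    - [0,0,0,0,0,0]
    - [0,0,0,0,0,0]

```text
clock: 14.78
tool_pos: [0.5571, -0.1603, 0.113]
ee_rot: [[0.993, 0.121, 0.002], [0.121, -0.993, -0.002], [0.002, 0.002, -1.0]]
contact_force: [3.1, -1.7, 5.9]
finger_gap: 0.0112
```

Request:
apply_moves:
  motion:
    - [0.0005,0,0,0,0,0]
    - [0.0005,0,0,0,0,0]
    - [0,0,0,0,0,0]
    - [0,0,0,0,0,0]

```text
clock: 15.12
tool_pos: [0.5573, -0.1602, 0.1127]
ee_rot: [[0.993, 0.121, 0.001], [0.121, -0.993, -0.002], [0.0, 0.002, -1.0]]
contact_force: [1.7, -2.5, 5.0]
finger_gap: 0.0109
```

Request:
apply_moves:
  motion:
    - [0,0,0,0,0,0]
    - [0,0,0,0,0,0]
    - [0,0,0,0,0,0]
    - [0,0,0,0,0,0]
    - [0,0,0,0,0,0]
  jaw: 150

```text
clock: 15.53
tool_pos: [0.5563, -0.1591, 0.1117]
ee_rot: [[0.993, 0.121, -0.001], [0.121, -0.993, 0.001], [-0.001, -0.001, -1.0]]
contact_force: [0.7, 0.2, 0.7]
finger_gap: 0.035
```

Run:
```python
from h import *
s=env.get_state();im=env.camera("wrist");cv2.imwrite("pics/w15.png",im);print(s["clock"],s["tool_pos"],s["ee_rot"][:,2],yaw(s["ee_rot"]),s["contact_force"],s["ft_torque"],s["finger_gap"])
```

```text
15.5333 [ 0.5562855  -0.15912093  0.11168651] [-1.44686958e-03  5.68592713e-04 -9.99998792e-01] 6.9544223546459225 [0.7370608  0.21164671 0.65038496] [ 0.07012671 -0.03261004 -0.0482221 ] 0.03498176181211025
```

View pics/w15.png

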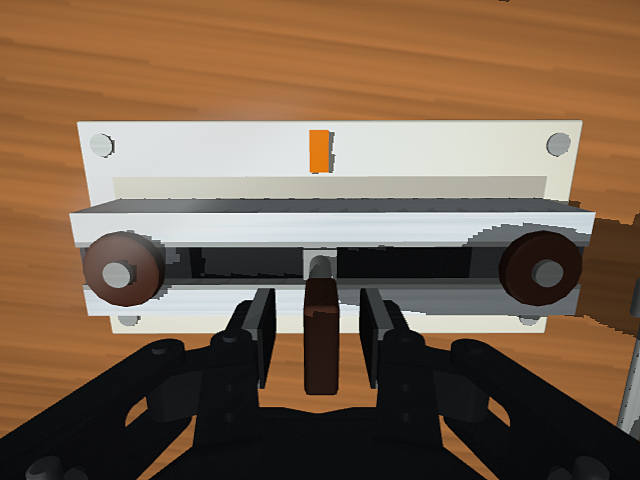

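Released and standing. Retreat straight up, then check from above and the scene view.

Request:
apply_moves:
  motion:
    - [0,0,-0.01,0,0,0]
    - [0,0,-0.02,0,0,0]
    - [0,0,-0.03,0,0,0]
    - [0,0,-0.03,0,0,0]
    - [0,0,-0.02,0,0,0]

```text
clock: 16.0
tool_pos: [0.5577, -0.1596, 0.2259]
ee_rot: [[0.993, 0.121, 0.003], [0.121, -0.993, -0.001], [0.003, 0.001, -1.0]]
contact_force: [1.2, -0.9, -0.5]
finger_gap: 0.0354
```

Request:
apply_moves:
  motion:
    - [-0.02,0,0,0,0,0]
    - [-0.03,0,0,0,0,0]
    - [-0.03,0,0,0,0,0]
    - [-0.01,0,0,0,0,0]
    - [0,0,0,0,0,0]

```text
clock: 16.42
tool_pos: [0.4656, -0.1704, 0.2233]
ee_rot: [[0.993, 0.12, -0.0], [0.12, -0.993, -0.0], [-0.0, 0.0, -1.0]]
contact_force: [0.8, 0.4, 0.3]
finger_gap: 0.0349
```

Request:
apply_moves:
  motion:
    - [0,0,0,0,0,0]
    - [0,0,0,0,0,0]
    - [0,0,0,0,0,0]
    - [0,0,0,0,0,0]
    - [0,0,0,0,0,0]

```text
clock: 16.83
tool_pos: [0.4682, -0.1702, 0.2221]
ee_rot: [[0.993, 0.122, -0.0], [0.122, -0.993, 0.0], [-0.0, -0.0, -1.0]]
contact_force: [0.9, -0.2, -0.6]
finger_gap: 0.0355
```

Run:
```python
from h import *
s=env.get_state();im=env.camera("wrist");cv2.imwrite("pics/w16.png",im);print(s["clock"],s["tool_pos"],s["contact_force"])
sc=env.camera("scene");cv2.imwrite("pics/s16.png",sc);cv2.imwrite("pics/s16c.png",cv2.resize(sc[180:290,170:340],None,fx=4.7,fy=4.7,interpolation=cv2.INTER_CUBIC))
```

```text
16.8333 [ 0.46822845 -0.17017677  0.22205232] [ 0.94091266 -0.23944211 -0.62568646]
```

View pics/w16.png

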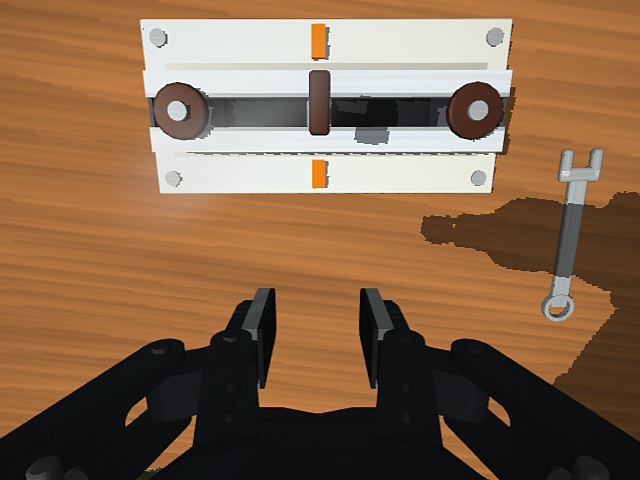

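View pics/s16c.png

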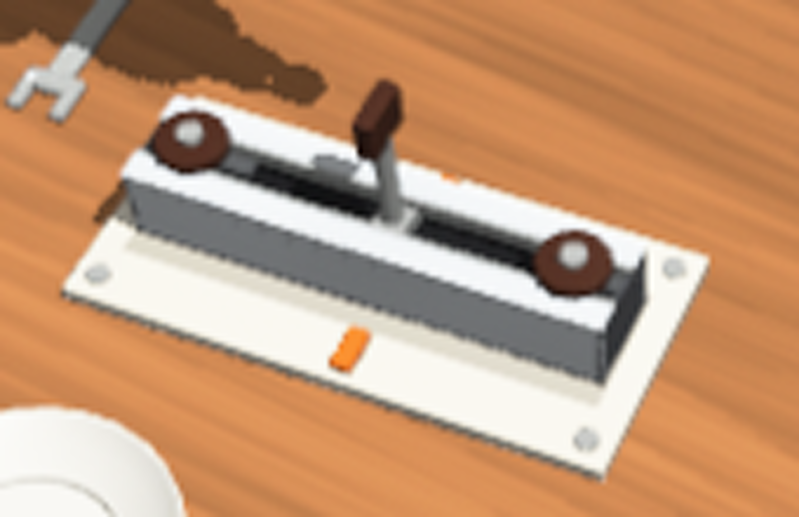

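Run:
```python
from h import *
s=env.get_state()
tp=env.camera("top");cv2.imwrite("pics/t16.png",tp)
cv2.imwrite("pics/t16c.png",cv2.resize(tp[180:280,340:450],None,fx=7,fy=6,interpolation=cv2.INTER_CUBIC))
im=cv2.imread("pics/w16.png");cv2.imwrite("pics/w16c.png",cv2.resize(im[10:200,270:370],None,fx=4,fy=3.1,interpolation=cv2.INTER_CUBIC))
sc=cv2.imread("pics/s16.png")
H=cv2.cvtColor(sc,cv2.COLOR_BGR2HSV)[190:220,240:262];m=((H[...,2]<110)&(H[...,1]>60)&((H[...,0]<10)|(H[...,0]>170))).astype(np.uint8)
n,l,st,ce=cv2.connectedComponentsWithStats(m);i=1+np.argmax(st[1:,4]);cs=ce[i]+[240,190];print("scene tab",cs,st[i])
H=cv2.cvtColor(im,cv2.COLOR_BGR2HSV)[60:145,300:340];m=((H[...,2]<125)&(H[...,1]>70)).astype(np.uint8)
n,l,st,ce=cv2.connectedComponentsWithStats(m);i=1+np.argmax(st[1:,4]);cw=ce[i]+[300,60];print("wrist tab",cw,st[i])
pts=(np.argwhere(l==i)[:,::-1]+[300,60]).astype(np.float32);print(cv2.minAreaRect(pts))
A=np.zeros((3,3));b=np.zeros(3)
for o,d in(ray("scene",*cs),wray(s,*cw)):
    d=d/np.linalg.norm(d);P=np.eye(3)-np.outer(d,d);A+=P;b+=P@o
print("tab",np.linalg.solve(A,b),"wrist plane .140:",wplane(s,*cw,.14))
```

```text
scene tab [249.67 205.25] [  5   8  10  16 100]
wrist tab [318.89163823 103.10409556] [   9   11   21   64 1172]
((319.0, 102.5), (20.0, 63.0), 0.0)
tab [ 0.55704449 -0.15976562  0.13365137] wrist plane .140: [ 0.55627869 -0.15960697  0.14      ]
```

View pics/w16c.png

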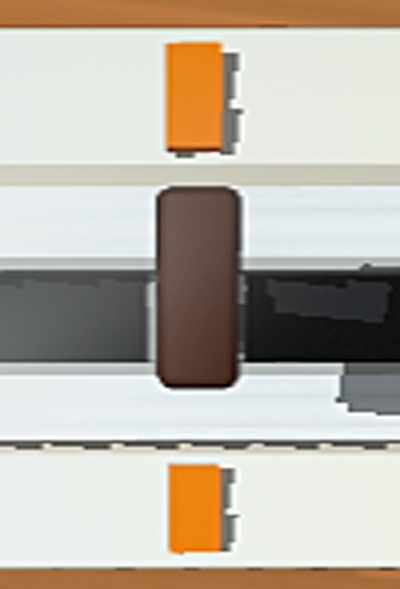

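View pics/t16c.png

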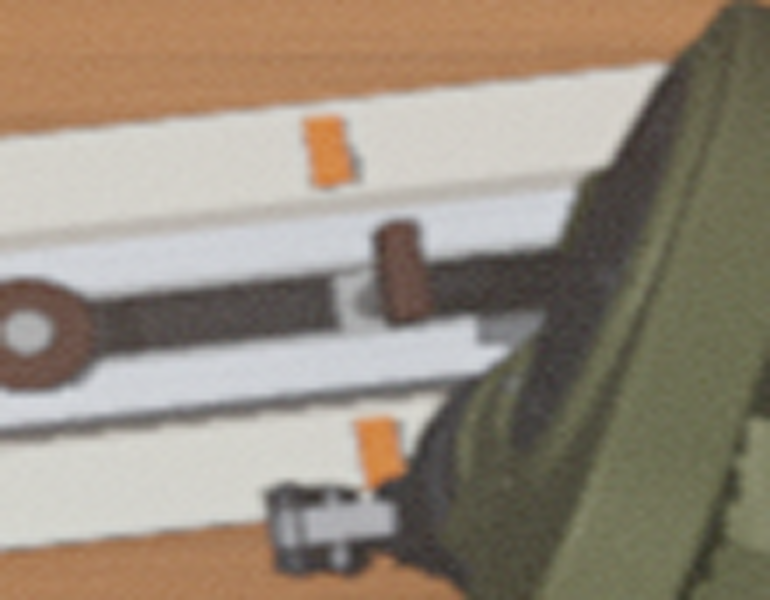

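Run:
```python
from bench import env
print(env.finish_job())
```

```text
the job is handed in; nothing more can be done
None
```

The anchor is locked across the slot at the orange pointers, upright and released. The job was handed in at about 17 s of the 64 s allowed; the hand-in gave no verdict.

**What I did:** I gripped the anchor by its brown tab at 50 N and centred its head in the slot by the wrist camera. It went in with no lip contact felt. I pressed the pad down about 13 mm, turned the head a quarter turn under the lips, let it rise into the grooves, opened the jaws and backed away.

**Forces:** The highest reading I saw was about 10 N vertically and 5 N sideways, well under the 30 N limit. These readings come only at the end of each move call.

**Last checks:**
- **Height:** the tab centre measured 133.7 mm up, which puts the underside about 44.7 mm up (44 expected).
- **Position and angle:** the anchor lies on the pointers' line within about 2 mm, and the tab is square across the slot.
- **Upright:** the tilt is about 0.01 rad.
- **Bystanders:** I moved nothing near the wrench, props or scrap anchor, but I did not measure their positions again.

**What disagreed:**
- **First wrist measurement:** it was about 5 mm off because the arm was still settling, so I took it again.
- **Head position after the turn:** the head sat about 2.5 mm off the slot centre, and friction on the pad held it there. I shifted it back before letting it rise, then eased off a small sideways load before opening the jaws.

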